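# Load the marking machine's indexing table

## Robot

A 6-joint arm with a two-finger parallel gripper is mounted at the origin on the work surface. World frame = base frame: x ahead of the robot, y to its left, z up, the work surface at z = 0. Lengths are in m, angles in rad, forces in N, time in s.
With the tool pointing down it reaches from about 0.425 to 0.95 m from the base axis. Payload 3.5 kg.
Tool frame: the origin (TCP) lies between the finger pads; the fingertips stand 25 mm ahead of it and the grasp point (between the pads) lies 6 mm ahead of it (ctrl.finger_overhang is the distance from the TCP to the fingertips, in m); x points along the fingers, y is the direction in which the jaws open and shut, and the axes are right-handed (so a half turn about x gives the same grasp; the last joint's range is limited). The gripper opens to 85 mm and grips with 20 to 120 N. Pads are 22 mm wide; open, the fingers measure 114 mm over their backs; the gripper's body (76 mm by 85 mm) begins 54 mm behind the grasp point. The pads swing forward as they close: fully open they stand 13 mm farther back than shut.
Start: joints at [1.195, 0.286, 1.577, -0, 1.279, -0.15], TCP at [0.151, 0.658, 0.224] pointing down, gripper open.
Joint ranges: [-2.77, 2.77], [-0.9, 2.22], [0.21, 2.48], [-1.53, 4.67], [0.24, 2.81], [-2.84, 2.84]. Speed limits (rad/s): [2.79, 2.79, 3.14, 3.14, 3.14, 3.14].

## Interface

Orientations are given as a unit quaternion [x, y, z, w].
In Python, from plant import ctrl gives the robot as it stands.
- The arm moves only by the tool play_rows, never from a script. Its argument "targets" is a list of rows, each an object with "delta_pos": the shift along the world's x, y, z normalised to -1 to 1, where 1 is 1000 mm, a list of three; "delta_rot": the turn, a rotation vector about the world's x, y, z normalised to -1 to 1, where 1 is pi rad, a list of three; "claw": the finger opening in mm, from 0 to 85.4. In form: [{"delta_pos": [tx, ty, tz], "delta_rot": [wx, wy, wz], "claw": claw}, ...]. A call has 1 to 20 rows; each row is the pose to reach, as a shift and turn from the pose measured when the call began, turning the shorter way round; what a row does not reach only later rows make up. A row lasts 1/12 s, in which the tool goes at most 41.7 mm and 7.16 degrees, less where a joint would pass 70% of its speed; a pose out of reach is approached as far as the arm can. A call with a number of a shift or a turn outside -1 to 1 is refused whole. A call with a gripper value outside its range is refused whole. The fingers move at their own pace and stop on an object; "newtons" is the grip in N (left out, the last holds). Time passes only in rows, so rows that repeat a pose let the fingers close. It gives the time, the measured TCP pose, the force and the opening at its end, in the units of the state.
- ctrl.get_state(): the state, without advancing time (a new reading comes with each control period).
- ctrl.read_camera(name): name is "side" or "top" or "wrist"; returns the picture (400x640x3 uint8, blue, green, red); there is no depth.
- ctrl.calibration(name): a dict with "fx", "fy", "cx", "cy" (pixels), "camera_from_world" (4x4, takes a point from world to camera coordinates). Camera axes: x right, y down, z forward; pixel columns grow to the right and rows downward; lengths in m; the calibration is good to about 2 mm. A picture is of the moment at which its call begins: read the wrist's pose just before it. calibration takes no time and is no camera call; for the wrist camera it gives the pose at the moment of the call.
- ctrl.sign_off(): hands the job in, once; it reports no verdict.
The state is a dict: "time": time; "qpos": joint angles; "dq": joint speeds; "joint_efforts": joint torques, N m; "eef_pos": TCP position; "tcp_rot": TCP orientation; "contact_force": force on the tool from outside, world axes, zero at the start; "wrist_torque": the same for the moment, N m; "opening": opening from 0.0 (shut) to 1.0 (fully open).
Only numpy, scipy, OpenCV 4.12 (cv2) and the standard library are available. Lean on these libraries where they do the work, as an engineer would, in place of code of your own. Each camera call takes 0.05 s, during which the arm holds its last target. There are 200 camera calls.

## Task

Load all the white nylon pinions lying on the blue mat into the marking machine's indexing table: draw the red-handled index bolt fully out, stand a pinion upright in the nest at the front loading opening, then turn the handwheel two full turns clockwise to carry it one station on under the guard, and so on, one pinion per station, two turns after every pinion, the last one included. With an empty nest back at the opening, push the index bolt fully home to lock the table. Leave the steel spur gear, the bronze bushing and the black shaft collar where they are.

Things in the scene. Friction and masses are not known exactly. Their poses are not given: they have to be found in the camera images.
- indexer: the marking machine's fixed grey-green base (360 mm square, 50 mm high) with a round aluminium indexing table (disc 300 mm across, top face 80 mm above the bench) on it. Origin: on the bench, on the disc's vertical axis; x points away from the loading opening, y to the left seen from the opening, z up. A marking head on a column, up to 240 mm high, stands at the back, x 80 to 216 mm
- guard: clear fixed guard with a yellow front edge over the disc, same origin and axes as the base: it covers x above -35 mm, |y| below 178 mm, up to 170 mm above the bench; its front is open below the top plate, so that pinions pass under it on the disc. Only the nest in front of it can be loaded
- station0 (a point): the loading position, fixed to the base, 110 mm in front of the disc's axis, a red mark before it: the centre of a pinion seated in the front nest, i.e. 28 mm above the nest's floor (the disc's top face), 108 mm above the bench. The disc has four nests 90 degrees apart, empty at first: black rings, 67 mm inside, 77 mm outside, 7 mm high above the floor
- station1 (a point): the first station under the guard (same height and radius), a quarter turn clockwise from the loading position seen from above, that is at the base's +y side. Fixed to the base
- station2 (a point): the second station under the guard, at the back below the marking head. Fixed to the base
- station3 (a point): the third station under the guard, at the base's -y side. Fixed to the base
- disc (a joint): angle of the indexing table, rad; 0 at the start (a nest at each station), grows clockwise seen from above; one station is pi/2. Geared to the handwheel: disc = handwheel / 8, it does not turn on its own
- handwheel (a joint): angle of the handwheel, rad, counted on through every turn; 0 at the start, grows clockwise seen from above; two turns (12.57) carry the table one station clockwise. Turns with light friction (about 0.1 N m) and stays where it is left; locked while the bolt is home; stops at -16 and 52.8
- wheel_hub (a point): top of the hub on the handwheel's vertical axis, 112 mm above the bench; the steel wheel is 128 mm across, its face 106 to 108 mm above the bench, hub 40 mm across; it stands on a box 110 mm square, 80 mm high
- crank_center (a point): middle of the wheel's black upright crank grip, a revolving cylinder 26 mm across and 58 mm tall (109 to 167 mm above the bench), its axis 50 mm from the wheel's axis; it spins freely on its pin, so the hand can keep its orientation while leading it round
- index_bolt (a joint): travel of the index bolt, m: 0 fully home (table locked, the start), 0.035 fully out; the table is free beyond about 0.015. Friction about 3 N, stays where it is left; its round nose centres the table while going in if the table is within about 2 degrees of a station
- bolt_grip (a point): upper middle of the bolt's red upright grip plate, 113 mm above the bench; plate 14 mm thick along the bolt's travel, 34 mm wide across it, from 78 to 136 mm above the bench. The bolt slides level, straight away from the disc's axis to draw out, straight towards it to go home; its track is at most 83 mm high, on a bracket 100 mm long, 64 mm wide
- pinion0_center (a point): centre (28 mm up) of a white nylon pinion: upright toothed cylinder 60 mm across, 56 mm tall, 0.15 kg, bronze bush showing in its top; z along its axis. There are two or three of them: an absent one reads None
- pinion1_center (a point): centre (28 mm up) of a white nylon pinion: upright toothed cylinder 60 mm across, 56 mm tall, 0.15 kg, bronze bush showing in its top; z along its axis. There are two or three of them: an absent one reads None
- pinion2_center (a point): centre (28 mm up) of a white nylon pinion: upright toothed cylinder 60 mm across, 56 mm tall, 0.15 kg, bronze bush showing in its top; z along its axis. There are two or three of them: an absent one reads None
- mat: flat blue mat 280 x 220 mm, 2 mm thick, fixed, on which the pinions stand; origin at the centre of its underside
- spur_gear: bystander: brushed steel spur gear lying flat, 120 mm across, 42 mm high with its hub; origin at its underside centre
- bushing: bystander: upright bronze bushing, 52 mm across, 60 mm tall; origin at its underside centre
- collar: bystander: black steel shaft collar lying flat, 68 mm across, 22 mm high; origin at its underside centre
Not all that is in view belongs to the job. What is shaped like the part that bears pinion2_center but purple or yellow is not meant.

How it is judged:
On the way, in this order (a step that is already met when the one before it is completed fails the run):
1. the index bolt is drawn fully out (value of joint index_bolt above 0.028 m), for 0.2 s.
2. a pinion stands in the nest at the loading opening (((distance between pinion0_center and station0 below 0.008 m and angle between the z axis of pinion0_center and the z axis of station0, either way round below 0.08 rad) or (distance between pinion1_center and station0 below 0.008 m and angle between the z axis of pinion1_center and the z axis of station0, either way round below 0.08 rad) or (distance between pinion2_center and station0 below 0.008 m and angle between the z axis of pinion2_center and the z axis of station0, either way round below 0.08 rad))), for 0.2 s.
3. the table has been indexed one station and that pinion stands at the first station under the guard (((distance between pinion0_center and station1 below 0.008 m and angle between the z axis of pinion0_center and the z axis of station1, either way round below 0.08 rad) or (distance between pinion1_center and station1 below 0.008 m and angle between the z axis of pinion1_center and the z axis of station1, either way round below 0.08 rad) or (distance between pinion2_center and station1 below 0.008 m and angle between the z axis of pinion2_center and the z axis of station1, either way round below 0.08 rad))), for 0.1 s.
4. the next pinion stands in the nest at the loading opening behind it (((distance between pinion0_center and station0 below 0.008 m and angle between the z axis of pinion0_center and the z axis of station0, either way round below 0.08 rad) or (distance between pinion1_center and station0 below 0.008 m and angle between the z axis of pinion1_center and the z axis of station0, either way round below 0.08 rad) or (distance between pinion2_center and station0 below 0.008 m and angle between the z axis of pinion2_center and the z axis of station0, either way round below 0.08 rad)) and ((distance between pinion0_center and station1 below 0.008 m and angle between the z axis of pinion0_center and the z axis of station1, either way round below 0.08 rad) or (distance between pinion1_center and station1 below 0.008 m and angle between the z axis of pinion1_center and the z axis of station1, either way round below 0.08 rad) or (distance between pinion2_center and station1 below 0.008 m and angle between the z axis of pinion2_center and the z axis of station1, either way round below 0.08 rad))), for 0.2 s.
5. the table has been indexed again and the two pinions stand at the first and second stations (((distance between pinion0_center and station1 below 0.008 m and angle between the z axis of pinion0_center and the z axis of station1, either way round below 0.08 rad) or (distance between pinion1_center and station1 below 0.008 m and angle between the z axis of pinion1_center and the z axis of station1, either way round below 0.08 rad) or (distance between pinion2_center and station1 below 0.008 m and angle between the z axis of pinion2_center and the z axis of station1, either way round below 0.08 rad)) and ((distance between pinion0_center and station2 below 0.008 m and angle between the z axis of pinion0_center and the z axis of station2, either way round below 0.08 rad) or (distance between pinion1_center and station2 below 0.008 m and angle between the z axis of pinion1_center and the z axis of station2, either way round below 0.08 rad) or (distance between pinion2_center and station2 below 0.008 m and angle between the z axis of pinion2_center and the z axis of station2, either way round below 0.08 rad))), for 0.1 s.
At the end, for the whole second after the job is handed in: every pinion seated upright (0.08 rad) in a nest at a station under the guard (centre within 8 mm of the station), the first and second stations filled (and the third if there are three pinions), the front nest empty; bolt home within 4 mm; handwheel and pinions released and at rest (all of step 5 and ((distance between pinion0_center and station1 below 0.008 m and angle between the z axis of pinion0_center and the z axis of station1, either way round below 0.08 rad) or (distance between pinion0_center and station2 below 0.008 m and angle between the z axis of pinion0_center and the z axis of station2, either way round below 0.08 rad) or (distance between pinion0_center and station3 below 0.008 m and angle between the z axis of pinion0_center and the z axis of station3, either way round below 0.08 rad)) and ((distance between pinion1_center and station1 below 0.008 m and angle between the z axis of pinion1_center and the z axis of station1, either way round below 0.08 rad) or (distance between pinion1_center and station2 below 0.008 m and angle between the z axis of pinion1_center and the z axis of station2, either way round below 0.08 rad) or (distance between pinion1_center and station3 below 0.008 m and angle between the z axis of pinion1_center and the z axis of station3, either way round below 0.08 rad)) and ((distance between pinion2_center and station1 below 0.008 m and angle between the z axis of pinion2_center and the z axis of station1, either way round below 0.08 rad) or (distance between pinion2_center and station2 below 0.008 m and angle between the z axis of pinion2_center and the z axis of station2, either way round below 0.08 rad) or (distance between pinion2_center and station3 below 0.008 m and angle between the z axis of pinion2_center and the z axis of station3, either way round below 0.08 rad)) and contact force between the fingers and pinion0 below 0.5 N and linear speed of each of pinion0, pinion1, pinion2 below 0.02 m/s and contact force between the fingers and pinion1 below 0.5 N and contact force between the fingers and pinion2 below 0.5 N and value of joint index_bolt below 0.004 m and velocity of joint handwheel between -0.05 and 0.05 rad/s and contact force between the fingers and indexer below 0.5 N); the robot touches nothing.
It fails at once if the spur gear is pushed out of its place (over 20 mm) (distance of spur_gear from where it was at the start of the episode above 0.02 m).
It fails at once if the bushing is pushed out of its place (over 20 mm) (distance of bushing from where it was at the start of the episode above 0.02 m).
It fails at once if the shaft collar is pushed out of its place (over 20 mm) (distance of collar from where it was at the start of the episode above 0.02 m).
Of pinion0, pinion1, pinion2 only 2 to 3 are there at a start; the rules pass over those that are not, and their reading is None.
At some moment in a run one of pinion0, pinion1, pinion2 may be knocked a few centimetres aside while the robot is not near it.
Once in a run the grip may slacken for a moment while it holds something.
It also fails if it takes over 210 s, if anything falls off the work surface, if the arm or the gripper's body presses on something with over 40 N, if the wrist force passes 120 N, or if a joint passes its speed limit or range.

## Working session

There is one attempt and no reset: what is moved stays moved. The work goes in short steps, Python scripts to look and compute and a tool call to move; the robot and the scene stay as the last step left them, time stands still between calls to the robot, and variables do not carry over. Pictures are saved under pics/ and viewed, about 12 in all and at most 16, crops included, and the job is handed in when it is done.

Besides the shell and the picture viewer there is one more tool, called after ">>>" as name(argument=value, ...), one argument or row to a line, values as JSON. play_rows: Moves the arm, as the interface text tells. Its arguments: {"type":"object","properties":{"targets":{"type":"array"},"newtons":{"type":"number"}},"required":["targets"]}

```bash
mkdir -p pics
cat > h.py <<'E'
from plant import ctrl
import numpy as np, cv2
from scipy.spatial.transform import Rotation as R
def st():
    s=ctrl.get_state(); print('t',round(s['time'],2),'p',np.round(s['eef_pos'],4),'rot',np.round(R.from_quat(s['tcp_rot']).as_matrix().T.round(3),3).tolist(),'F',np.round(s['contact_force'],1),'op',round(s['opening'],3),'q',np.round(s['qpos'],2)); return s
def ray(name,u,v,z,c=None):
    c=c or ctrl.calibration(name); T=np.linalg.inv(np.array(c['camera_from_world']))
    d=T[:3,:3]@np.array([(u-c['cx'])/c['fx'],(v-c['cy'])/c['fy'],1]); o=T[:3,3]
    return o+d*(z-o[2])/d[2]
def proj(name,p):
    c=ctrl.calibration(name); q=np.array(c['camera_from_world'])@np.r_[p,1]
    return np.array([c['fx']*q[0]/q[2]+c['cx'],c['fy']*q[1]/q[2]+c['cy']])
def pic(name,f,box=None,scale=1.0):
    im=ctrl.read_camera(name); cv2.imwrite(f'pics/{f}_raw.png',im)
    o=im if box is None else im[box[1]:box[3],box[0]:box[2]]
    cv2.imwrite(f'pics/{f}.png',cv2.resize(o,None,fx=scale,fy=scale,interpolation=cv2.INTER_CUBIC)); return im
E
python3 - <<'E'
from h import *
st(); pic('top','top0',scale=1.25); pic('side','side0',scale=1.25)
for n in('top','side'):
    T=np.linalg.inv(np.array(ctrl.calibration(n)['camera_from_world'])); print(n,T.round(3).tolist(),ctrl.calibration(n)['fx'])
E
```

```text
t 0.0 p [0.1508 0.6572 0.2223] rot [[-0.001, -0.002, -1.0], [0.224, 0.975, -0.002], [0.975, -0.224, -0.0]] F [ 0.  -0.9  0.1] op 1.001 q [ 1.19  0.29  1.58 -0.    1.28 -0.15]
top [[0.102, -0.972, 0.214, 0.255], [-0.995, -0.099, 0.026, 0.046], [-0.004, -0.215, -0.977, 1.28], [0.0, 0.0, 0.0, 1.0]] 399.957651521266
side [[-0.938, -0.258, 0.233, 0.11], [-0.347, 0.716, -0.606, 1.08], [-0.011, -0.649, -0.76, 1.39], [0.0, 0.0, 0.0, 1.0]] 490.2404666369398
```

View pics/top0.png

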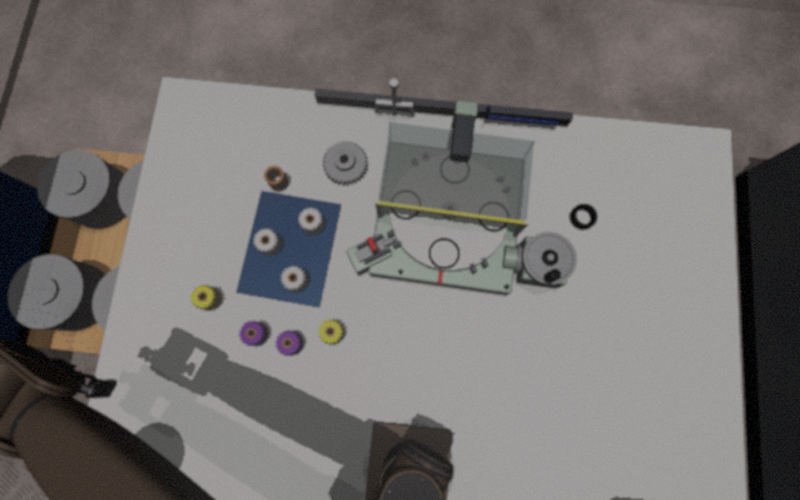

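View pics/side0.png

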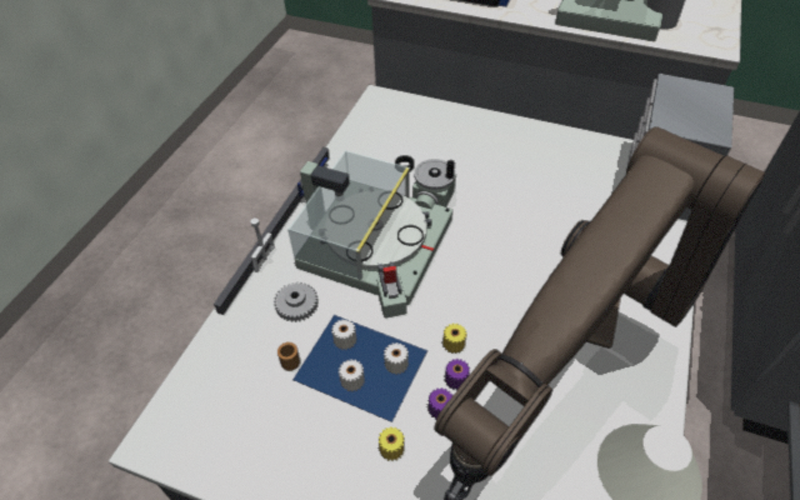

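Three white pinions stand on the mat. In the top picture (800 wide) they are at about (310,217), (266,239) and (293,277). The nest rings are at (444,253), (405,205), (455,169) and (494,215), the red bolt grip at (373,244), the wheel hub at (550,257) and the crank grip at (552,275).

Run:
```python
from h import *
P={'N0':(444,253,.087),'N1':(405,205,.087),'N2':(455,169,.087),'N3':(494,215,.087),'p_a':(310,217,.058),'p_b':(266,239,.058),'p_c':(293,277,.058),'grip':(373,244,.136),'hub':(550,257,.112),'crank':(552,275,.167),'bush':(275,175,.06),'gear':(344,159,.042),'collar':(583,216,.022)}
W={k:ray('top',u/1.25,v/1.25,z) for k,(u,v,z) in P.items()}
for k in W: print(k,W[k].round(4))
ax=(W['N0']+W['N2'])/2; print('axis',ax,(W['N1']+W['N3'])/2)
d=W['N2']-W['N0'];print('yaw',np.arctan2(d[1],d[0]),np.hypot(*d[:2])); e=W['N1']-W['N3'];print(np.arctan2(-e[0],e[1]),np.hypot(*e[:2]))
im=cv2.imread('pics/top0_raw.png'); c=im[140:250,190:480]; cv2.imwrite('pics/topz.png',cv2.resize(c,None,fx=2.75,fy=2.75,interpolation=cv2.INTER_CUBIC))
im=cv2.imread('pics/side0_raw.png'); c=im[110:340,210:380]; cv2.imwrite('pics/sidez.png',cv2.resize(c,None,fx=2.6,fy=2.6,interpolation=cv2.INTER_CUBIC))
```

```text
N0 [ 0.5118 -0.0351  0.087 ]
N1 [0.6236 0.0715 0.087 ]
N2 [ 0.7308 -0.0448  0.087 ]
N3 [ 0.6201 -0.1503  0.087 ]
p_a [0.5765 0.3088 0.058 ]
p_b [0.5085 0.411  0.058 ]
p_c [0.4198 0.3291 0.058 ]
grip [0.5058 0.1357 0.136 ]
hub [ 0.5223 -0.2849  0.112 ]
crank [ 0.4689 -0.2753  0.167 ]
bush [0.6784 0.4142 0.06  ]
gear [0.7472 0.2452 0.042 ]
collar [ 0.6608 -0.3918  0.022 ]
axis [ 0.62132049 -0.03995871  0.087     ] [ 0.62184629 -0.0393685   0.087     ]
yaw -0.044426909754308304 0.21925235576070654
-0.015480842431053365 0.22181660159387065
```

View pics/topz.png

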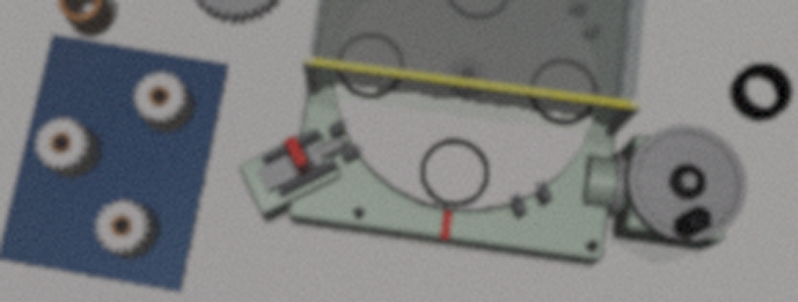

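View pics/sidez.png

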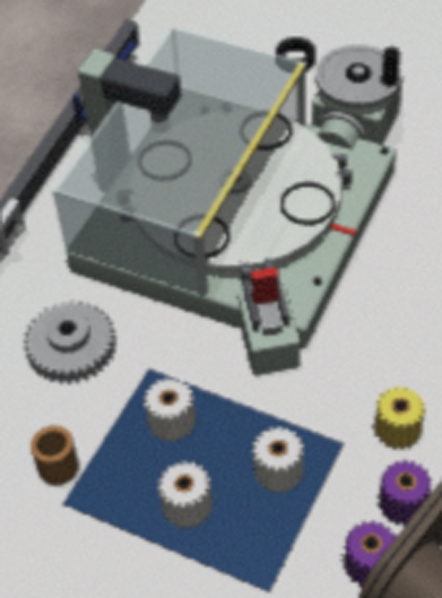

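The zoom shows the bolt grip, with its track pointing away from the disc at about 120°, and the crank grip to the robot side of the hub. I'll move over the bolt and use the wrist camera for the fine measurements.

>>> play_rows(
  targets=[
    {"delta_pos": [0.02, -0.03, 0.12], "delta_rot": [0, 0, 0.05], "claw": 60},
    {"delta_pos": [0.04, -0.06, 0.12], "delta_rot": [0, 0, 0.1], "claw": 60},
    {"delta_pos": [0.355, -0.521, 0.12], "delta_rot": [0, 0, 0.257], "claw": 60},
    {"delta_pos": [0.355, -0.521, 0.12], "delta_rot": [0, 0, 0.257], "claw": 60},
    {"delta_pos": [0.355, -0.521, 0.12], "delta_rot": [0, 0, 0.257], "claw": 60},
    {"delta_pos": [0.355, -0.521, 0.12], "delta_rot": [0, 0, 0.257], "claw": 60},
    {"delta_pos": [0.355, -0.521, 0.12], "delta_rot": [0, 0, 0.257], "claw": 60},
    {"delta_pos": [0.355, -0.521, 0.12], "delta_rot": [0, 0, 0.257], "claw": 60},
    {"delta_pos": [0.355, -0.521, 0.12], "delta_rot": [0, 0, 0.257], "claw": 60},
    {"delta_pos": [0.355, -0.521, 0.12], "delta_rot": [0, 0, 0.257], "claw": 60},
    {"delta_pos": [0.355, -0.521, 0.12], "delta_rot": [0, 0, 0.257], "claw": 60},
    {"delta_pos": [0.355, -0.521, 0.12], "delta_rot": [0, 0, 0.257], "claw": 60},
    {"delta_pos": [0.355, -0.521, 0.12], "delta_rot": [0, 0, 0.257], "claw": 60},
    {"delta_pos": [0.355, -0.521, 0.12], "delta_rot": [0, 0, 0.257], "claw": 60},
    {"delta_pos": [0.355, -0.521, 0.12], "delta_rot": [0, 0, 0.257], "claw": 60},
    {"delta_pos": [0.355, -0.521, 0.12], "delta_rot": [0, 0, 0.257], "claw": 60},
    {"delta_pos": [0.355, -0.521, 0.12], "delta_rot": [0, 0, 0.257], "claw": 60},
    {"delta_pos": [0.355, -0.521, 0.12], "delta_rot": [0, 0, 0.257], "claw": 60},
    {"delta_pos": [0.355, -0.521, 0.12], "delta_rot": [0, 0, 0.257], "claw": 60},
    {"delta_pos": [0.355, -0.521, 0.12], "delta_rot": [0, 0, 0.257], "claw": 60},
  ],
  newtons=40,
)

```text
time: 1.77
eef_pos: [0.5053, 0.1369, 0.3419]
tcp_rot: [-0.203, 0.678, 0.202, 0.677]
contact_force: [-0.5, 0.2, 0.3]
opening: 0.702
```

Run:
```python
from h import *
st(); c=ctrl.calibration('wrist'); print(c); pic('wrist','w0',scale=1.25)
```

```text
t 1.77 p [0.5053 0.1369 0.3419] rot [[-0.0, -0.002, -1.0], [-0.55, 0.835, -0.001], [0.835, 0.55, -0.001]] F [-0.5  0.2  0.3] op 0.702 q [ 0.07 -0.12  1.8  -0.    1.46 -2.08]
{'fx': 351.2484835871486, 'fy': 351.2484835871486, 'cx': 317.65264576251514, 'cy': 198.17262081592213, 'camera_from_world': array([[-5.49367308e-01,  8.35580945e-01, -2.13016666e-04,
         1.63730926e-01],
       [ 7.90339439e-01,  5.19705202e-01,  3.24453500e-01,
        -5.50951709e-01],
       [ 2.71217868e-01,  1.78075790e-01, -9.45901623e-01,
         3.32316875e-01],
       [ 0.00000000e+00,  0.00000000e+00,  0.00000000e+00,
         1.00000000e+00]])}
```

View pics/w0.png

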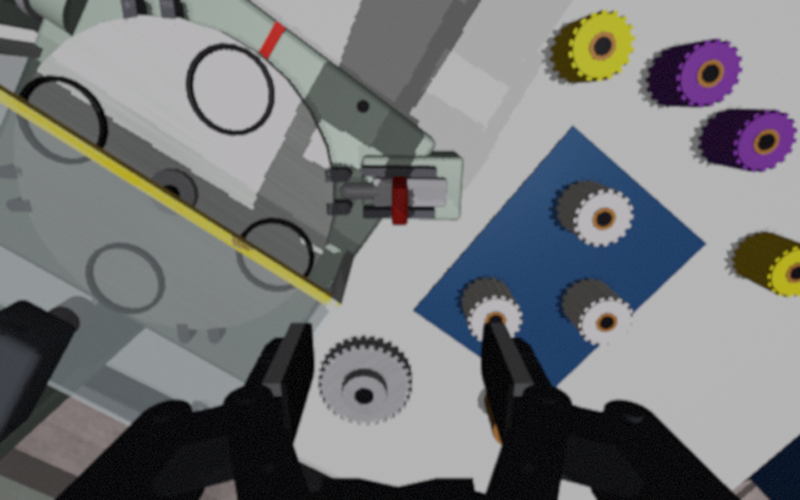

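Wrist view (800 wide): front nest ring at (230,88), other rings at (63,120), (125,278) and (275,252). Bolt grip at about (400,200), pinion tops at (603,217), (495,318) and (606,321). Next I refine these numerically.

Run:
```python
from h import *
c=ctrl.calibration('wrist'); T=np.linalg.inv(np.array(c['camera_from_world'])); print('cam',T[:3,3].round(3))
im=cv2.imread('pics/w0_raw.png'); g=cv2.cvtColor(im,cv2.COLOR_BGR2GRAY); hsv=cv2.cvtColor(im,cv2.COLOR_BGR2HSV)
# rings: dark
for nm,(u,v),r in (('N0',(230,88),46),('N1',(275,252),46),('N2',(125,278),46),('N3',(63,120),50)):
    u/=1.25;v/=1.25;r=int(r/1.25)+6
    x0,y0=max(0,int(u-r)),max(0,int(v-r)); s=g[y0:int(v+r),x0:int(u+r)]
    bl=cv2.morphologyEx(s,cv2.MORPH_BLACKHAT,np.ones((9,9)))
    ys,xs=np.where(bl>25); xs=xs+x0;ys=ys+y0
    W=np.array([ray('wrist',a,b,.087,c)[:2] for a,b in zip(xs,ys)])
    ctr=ray('wrist',u,v,.087,c)[:2]
    for it in range(8):
        d=np.hypot(*(W-ctr).T); k=abs(d-.036)<(.008 if it<4 else .005); w=W[k]
        A=np.c_[2*w,np.ones(len(w))]; sol=np.linalg.lstsq(A,(w**2).sum(1),rcond=None)[0]; ctr=sol[:2]
    print(nm,ctr.round(4),'r',np.sqrt(sol[2]+ctr@ctr).round(4),k.sum())
# red
m=((hsv[...,0]<8)|(hsv[...,0]>172))&(hsv[...,1]>150); m[:,:280]=0; m[:,350:]=0; m[:120]=0;m[200:]=0
ys,xs=np.where(m); print('red',xs.min(),xs.max(),ys.min(),ys.max(), 'rows V', [(y,int(im[y][m[y]][:,2].mean()),int(m[y].sum())) for y in range(ys.min(),ys.max()+1)])
# pinion bushes: bronze circle top
for nm,(u,v) in (('pc',(603,217)),('pa',(495,318)),('pb',(606,321))):
    u/=1.25;v/=1.25; mm=(hsv[...,1]>110)&(hsv[...,0]<25); mm|=(g<60); Z=np.zeros_like(mm); Z[int(v)-13:int(v)+13,int(u)-12:int(u)+12]=1; mm&=Z
    n,l,s,ce=cv2.connectedComponentsWithStats(mm.astype(np.uint8)); i=1+np.argmax(s[1:,4]); print(nm,ce[i],s[i],ray('wrist',*ce[i],.058,c).round(4))
```

```text
cam [0.435 0.091 0.493]
N0 [ 0.5105 -0.034 ] r 0.0358 1379
N1 [0.6241 0.071 ] r 0.0357 745
N2 [ 0.7291 -0.0424] r 0.0356 716
N3 [ 0.6157 -0.1473] r 0.0357 1117
red 313 326 141 178 rows V [(141, 47, 6), (142, 50, 10), (143, 52, 10), (144, 52, 9), (145, 52, 9), (146, 52, 9), (147, 53, 9), (148, 56, 10), (149, 64, 10), (150, 75, 11), (151, 84, 11), (152, 88, 12), (153, 89, 12), (154, 89, 12), (155, 88, 12), (156, 88, 12), (157, 89, 12), (158, 88, 12), (159, 88, 12), (160, 88, 12), (161, 88, 12), (162, 88, 12), (163, 89, 12), (164, 89, 12), (165, 86, 14), (166, 86, 14), (167, 87, 14), (168, 92, 13), (169, 94, 13), (170, 95, 13), (171, 97, 13), (172, 100, 12), (173, 101, 12), (174, 102, 11), (175, 103, 10), (176, 103, 10), (177, 103, 10), (178, 104, 8)]
pc [482.75700935 174.57476636] [475 167  17  16 214] [0.417  0.3316 0.058 ]
pa [395.6097561  259.00406504] [387 250  19  17 246] [0.5751 0.3127 0.058 ]
pb [484.85806452 257.47096774] [478 251  15  14 155] [0.5049 0.4148 0.058 ]
```

Run:
```python
from h import *
g=ray('wrist',320,164,.136); d=g[:2]-np.array([.6198,-.0382]); print(g.round(4),d/np.linalg.norm(d),np.arctan2(d[1],d[0]),np.linalg.norm(d))
for e in((320,150),(320,178)): print(ray('wrist',*e,.136).round(4))
```

```text
[0.5049 0.1394 0.136 ] [-0.54335071  0.83950581] 2.145219599305692 0.21150918985736925
[0.4926 0.1312 0.136 ]
[0.5175 0.1477 0.136 ]
```

>>> play_rows(
  targets=[
    {"delta_pos": [0, 0.0025, -0.04], "delta_rot": [0, 0, 0], "claw": 45},
    {"delta_pos": [0, 0.0025, -0.08], "delta_rot": [0, 0, 0], "claw": 45},
    {"delta_pos": [0, 0.0025, -0.12], "delta_rot": [0, 0, 0], "claw": 45},
    {"delta_pos": [0, 0.0025, -0.15], "delta_rot": [0, 0, 0], "claw": 45},
    {"delta_pos": [0, 0.0025, -0.175], "delta_rot": [0, 0, 0], "claw": 45},
    {"delta_pos": [0, 0.0025, -0.2], "delta_rot": [0, 0, 0], "claw": 45},
    {"delta_pos": [0, 0.0025, -0.22], "delta_rot": [0, 0, 0], "claw": 45},
    {"delta_pos": [0, 0.0025, -0.22], "delta_rot": [0, 0, 0], "claw": 45},
    {"delta_pos": [0, 0.0025, -0.22], "delta_rot": [0, 0, 0], "claw": 8},
    {"delta_pos": [0, 0.0025, -0.22], "delta_rot": [0, 0, 0], "claw": 8},
    {"delta_pos": [0, 0.0025, -0.22], "delta_rot": [0, 0, 0], "claw": 8},
    {"delta_pos": [0, 0.0025, -0.22], "delta_rot": [0, 0, 0], "claw": 8},
    {"delta_pos": [0, 0.0025, -0.22], "delta_rot": [0, 0, 0], "claw": 8},
    {"delta_pos": [0, 0.0025, -0.22], "delta_rot": [0, 0, 0], "claw": 8},
    {"delta_pos": [0, 0.0025, -0.22], "delta_rot": [0, 0, 0], "claw": 8},
    {"delta_pos": [0, 0.0025, -0.22], "delta_rot": [0, 0, 0], "claw": 8},
  ],
  newtons=30,
)

```text
time: 3.15
eef_pos: [0.5064, 0.1402, 0.1242]
tcp_rot: [-0.203, 0.676, 0.203, 0.678]
contact_force: [-1.0, 1.5, 6.3]
opening: 0.144
```

>>> play_rows(
  targets=[
    {"delta_pos": [-0.0035, 0.0055, 0], "delta_rot": [0, 0, 0], "claw": 8},
    {"delta_pos": [-0.0075, 0.0115, 0], "delta_rot": [0, 0, 0], "claw": 8},
    {"delta_pos": [-0.0115, 0.0178, 0], "delta_rot": [0, 0, 0], "claw": 8},
    {"delta_pos": [-0.0155, 0.024, 0], "delta_rot": [0, 0, 0], "claw": 8},
    {"delta_pos": [-0.0193, 0.03, 0], "delta_rot": [0, 0, 0], "claw": 8},
    {"delta_pos": [-0.0193, 0.03, 0], "delta_rot": [0, 0, 0], "claw": 8},
    {"delta_pos": [-0.0193, 0.03, 0], "delta_rot": [0, 0, 0], "claw": 8},
    {"delta_pos": [-0.0193, 0.03, 0], "delta_rot": [0, 0, 0], "claw": 8},
    {"delta_pos": [-0.0193, 0.03, 0], "delta_rot": [0, 0, 0], "claw": 8},
  ],
)

```text
time: 3.9
eef_pos: [0.4879, 0.1689, 0.1243]
tcp_rot: [-0.206, 0.676, 0.201, 0.679]
contact_force: [4.7, -7.3, -2.3]
opening: 0.15
```

>>> play_rows(
  targets=[
    {"delta_pos": [0, 0, 0], "delta_rot": [0, 0, 0], "claw": 45},
    {"delta_pos": [0, 0, 0], "delta_rot": [0, 0, 0], "claw": 45},
    {"delta_pos": [0, 0, 0], "delta_rot": [0, 0, 0], "claw": 45},
    {"delta_pos": [0, 0, 0], "delta_rot": [0, 0, 0], "claw": 45},
    {"delta_pos": [0, 0, 0.03], "delta_rot": [0, 0, 0], "claw": 45},
    {"delta_pos": [0, 0, 0.07], "delta_rot": [0, 0, 0], "claw": 45},
    {"delta_pos": [0, 0, 0.11], "delta_rot": [0, 0, -0.02], "claw": 80},
    {"delta_pos": [0.02, 0.03, 0.14], "delta_rot": [0, 0, -0.06], "claw": 80},
    {"delta_pos": [0.04, 0.06, 0.14], "delta_rot": [0, 0, -0.1], "claw": 80},
    {"delta_pos": [0.06, 0.09, 0.14], "delta_rot": [0, 0, -0.14], "claw": 80},
    {"delta_pos": [0.075, 0.12, 0.14], "delta_rot": [0, 0, -0.17], "claw": 80},
    {"delta_pos": [0.087, 0.144, 0.14], "delta_rot": [0, 0, -0.195], "claw": 80},
    {"delta_pos": [0.087, 0.144, 0.14], "delta_rot": [0, 0, -0.195], "claw": 80},
    {"delta_pos": [0.087, 0.144, 0.14], "delta_rot": [0, 0, -0.195], "claw": 80},
    {"delta_pos": [0.087, 0.144, 0.14], "delta_rot": [0, 0, -0.195], "claw": 80},
  ],
)

```text
time: 5.15
eef_pos: [0.5743, 0.313, 0.2638]
tcp_rot: [0.007, 0.707, -0.012, 0.707]
contact_force: [0.0, -0.2, 0.0]
opening: 0.936
```

Run:
```python
from h import *
st(); pic('wrist','w1',scale=1.0)
```

```text
t 5.15 p [0.5743 0.313  0.2638] rot [[0.001, -0.008, -1.0], [0.028, 1.0, -0.008], [1.0, -0.028, 0.001]] F [ 0.  -0.2  0. ] op 0.936 q [ 0.35  0.22  1.59 -0.01  1.34 -1.19]
```

View pics/w1.png

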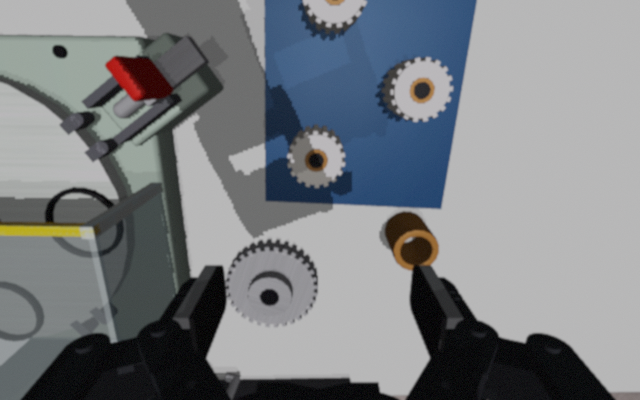

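The picture shows the bolt drawn out, with pinion a at (316,160), b at (422,90) and c at (337,0).

```bash
cat >> h.py <<'E'
def pinions(name='wrist',z=.058,im=None,lim=260):
    c=ctrl.calibration(name); im=ctrl.read_camera(name) if im is None else im
    hsv=cv2.cvtColor(im,cv2.COLOR_BGR2HSV); m=(hsv[...,1]>100)&(hsv[...,0]>6)&(hsv[...,0]<22)
    m=cv2.morphologyEx(m.astype(np.uint8),cv2.MORPH_CLOSE,np.ones((3,3)))
    for k in cv2.findContours(m,cv2.RETR_EXTERNAL,cv2.CHAIN_APPROX_NONE)[0]:
        if cv2.contourArea(k)<25 or len(k)<6: continue
        (u,v),r=cv2.minEnclosingCircle(k)
        if v>lim: continue
        (u,v),ab,_=cv2.fitEllipse(k); print((round(u),round(v)),'d',np.round(ab,1),ray(name,u,v,z,c).round(4))
E
python3 - <<'E'
from h import *
pinions(im=cv2.imread('pics/w1_raw.png'))
E
```

```text
(411, 241) d [43.9 60. ] [0.6673 0.4127 0.058 ]
(316, 160) d [20.2 20.4] [0.5718 0.3088 0.058 ]
(422, 90) d [21.4 23.6] [0.5052 0.4136 0.058 ]
(335, 1) d [ 3.3 16.8] [0.4265 0.3301 0.058 ]
```

>>> play_rows(
  targets=[
    {"delta_pos": [-0.0023, -0.004, -0.03], "delta_rot": [0.0025, 0, 0], "claw": 82},
    {"delta_pos": [-0.0023, -0.004, -0.06], "delta_rot": [0.0025, 0, 0], "claw": 82},
    {"delta_pos": [-0.0023, -0.004, -0.08], "delta_rot": [0.0025, 0, 0], "claw": 82},
    {"delta_pos": [-0.0023, -0.004, -0.08], "delta_rot": [0.0025, 0, 0], "claw": 82},
    {"delta_pos": [-0.0023, -0.004, -0.08], "delta_rot": [0.0025, 0, 0], "claw": 82},
  ],
)

```text
time: 5.62
eef_pos: [0.5712, 0.3074, 0.1833]
tcp_rot: [0.01, 0.707, -0.011, 0.707]
contact_force: [0.4, 0.0, 0.3]
opening: 0.964
```

Run:
```python
from h import *
st(); pinions()
```

```text
t 5.62 p [0.5712 0.3074 0.1833] rot [[-0.001, -0.001, -1.0], [0.029, 1.0, -0.001], [1.0, -0.029, -0.001]] F [0.4 0.  0.3] op 0.964 q [ 0.34  0.26  1.68 -0.    1.2  -1.2 ]
(320, 186) d [25.1 26.5] [0.5715 0.3091 0.058 ]
(456, 98) d [27.6 31.6] [0.505 0.414 0.058]
```

>>> play_rows(
  targets=[
    {"delta_pos": [0.0004, 0.0016, -0.04], "delta_rot": [0, 0, 0], "claw": 82},
    {"delta_pos": [0.0004, 0.0016, -0.08], "delta_rot": [0, 0, 0], "claw": 82},
    {"delta_pos": [0.0004, 0.0016, -0.11], "delta_rot": [0, 0, 0], "claw": 82},
    {"delta_pos": [0.0004, 0.0016, -0.13], "delta_rot": [0, 0, 0], "claw": 82},
    {"delta_pos": [0.0004, 0.0016, -0.142], "delta_rot": [0, 0, 0], "claw": 82},
    {"delta_pos": [0.0004, 0.0016, -0.142], "delta_rot": [0, 0, 0], "claw": 82},
    {"delta_pos": [0.0004, 0.0016, -0.142], "delta_rot": [0, 0, 0], "claw": 45},
    {"delta_pos": [0.0004, 0.0016, -0.142], "delta_rot": [0, 0, 0], "claw": 45},
    {"delta_pos": [0.0004, 0.0016, -0.142], "delta_rot": [0, 0, 0], "claw": 45},
    {"delta_pos": [0.0004, 0.0016, -0.142], "delta_rot": [0, 0, 0], "claw": 45},
    {"delta_pos": [0.0004, 0.0016, -0.142], "delta_rot": [0, 0, 0], "claw": 45},
    {"delta_pos": [0.0004, 0.0016, -0.142], "delta_rot": [0, 0, 0], "claw": 45},
  ],
  newtons=50,
)

```text
time: 6.67
eef_pos: [0.5758, 0.3099, 0.0482]
tcp_rot: [0.011, 0.704, -0.01, 0.71]
contact_force: [-0.4, -2.5, 6.4]
opening: 0.525
```

Run:
```python
from h import *
st(); pinions(lim=330)
```

```text
t 6.67 p [0.5758 0.3099 0.0482] rot [[0.01, 0.001, -1.0], [0.028, 1.0, 0.002], [1.0, -0.028, 0.01]] F [-0.4 -2.5  6.4] op 0.525 q [ 0.34  0.42  1.74 -0.    0.96 -1.2 ]
(317, 263) d [44.4 50.5] [0.5718 0.309  0.058 ]
(582, 105) d [53.4 68.7] [0.5049 0.4142 0.058 ]
```

Run:
```python
from h import *
pic('wrist','w2'); pic('side','s2',box=(230,240,400,370),scale=3)
```

```text
(no output)
```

View pics/w2.png

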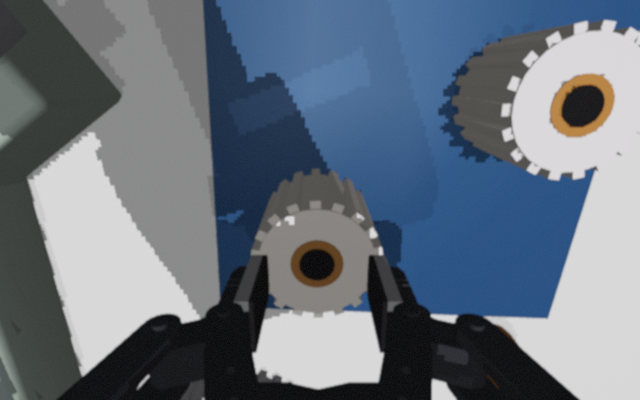

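View pics/s2.png

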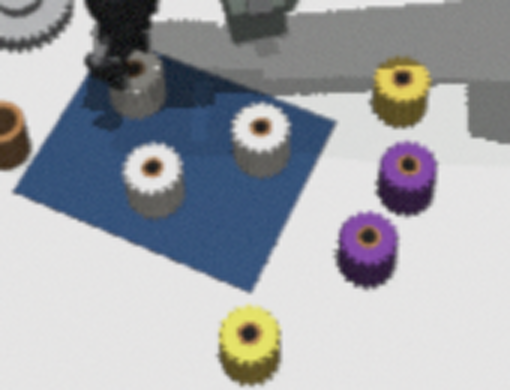

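Run:
```python
from h import *
s=ctrl.get_state(); Rm=R.from_quat(s['tcp_rot']).as_matrix(); p=np.array(s['eef_pos'])
for a in (0.025,.012,.006,-.01):
  for h in (.0225,.030):
    print(a,h,[proj('wrist',p+Rm@np.array([a,sg*h,w])).round().tolist() for sg in(-1,1) for w in(-.011,.011)])
c=ctrl.calibration('wrist');print(np.linalg.inv(c['camera_from_world'])[:3,3])
```

```text
0.025 0.0225 [[277.0, 220.0], [278.0, 256.0], [360.0, 220.0], [359.0, 256.0]]
0.025 0.03 [[263.0, 220.0], [265.0, 256.0], [374.0, 220.0], [372.0, 256.0]]
0.012 0.0225 [[274.0, 230.0], [276.0, 268.0], [363.0, 230.0], [361.0, 268.0]]
0.012 0.03 [[259.0, 230.0], [262.0, 268.0], [378.0, 230.0], [376.0, 268.0]]
0.006 0.0225 [[273.0, 235.0], [275.0, 274.0], [365.0, 235.0], [363.0, 274.0]]
0.006 0.03 [[257.0, 235.0], [260.0, 274.0], [380.0, 235.0], [377.0, 274.0]]
-0.01 0.0225 [[268.0, 250.0], [271.0, 292.0], [369.0, 250.0], [367.0, 292.0]]
-0.01 0.03 [[252.0, 250.0], [255.0, 292.0], [386.0, 250.0], [383.0, 292.0]]
[0.49052806 0.31152452 0.1985961 ]
```

Run:
```python
from h import *
print('overhang',ctrl.finger_overhang,[a for a in dir(ctrl) if a[0]!='_'])
s=st(); Rm=R.from_quat(s['tcp_rot']).as_matrix(); p=np.array(s['eef_pos'])
c=ctrl.calibration('wrist'); T=np.linalg.inv(c['camera_from_world'])
for d,h in((.147,.0225),(.188,.03)):
    X=T@np.array([0,(258-198)/351*d,d,1]); print('tip in tool',Rm.T@(X[:3]-p),X[:3])
im=cv2.imread('pics/s2_raw.png'); 
big=cv2.resize(im[220:340,210:360],None,fx=4,fy=4,interpolation=cv2.INTER_CUBIC)
for a,col in((.025,(0,255,0)),(-.05,(0,0,255)),(0,(255,0,0))):
  for sg in(-1,1):
    u,v=proj('side',p+Rm@np.array([a,sg*.03,0])); cv2.circle(big,(int((u-210)*4),int((v-220)*4)),5,col,2)
u,v=proj('side',[.5718,.309,.058]); cv2.drawMarker(big,(int((u-210)*4),int((v-220)*4)),(255,0,255),0,14,2)
cv2.imwrite('pics/s2m.png',big)
```

```text
overhang 0.025 ['Unreachable', 'calibration', 'finger_overhang', 'get_state', 'read_camera', 'sign_off']
t 6.82 p [0.5759 0.31   0.0483] rot [[0.01, 0.002, -1.0], [0.029, 1.0, 0.002], [1.0, -0.029, 0.01]] F [-0.4 -2.1  5.7] op 0.532 q [ 0.34  0.42  1.74 -0.    0.96 -1.2 ]
tip in tool [-0.02024991 -0.0005102  -0.01234704] [0.56331664 0.30976188 0.06844564]
tip in tool [ 0.01624666 -0.00049036  0.00760589] [0.58361822 0.30927026 0.03214517]
```

View pics/s2m.png

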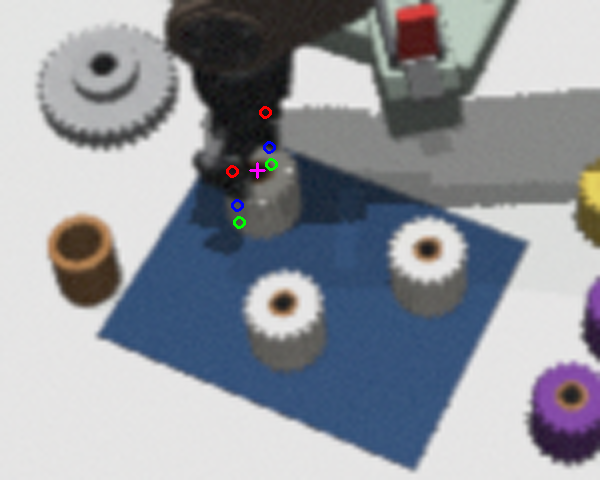

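The pictures disagree with the grasp. The pads are sitting on the pinion's top, not around it, and the fingertips look about 30 mm higher than the nominal 25 mm ahead of the TCP. I'll lift and check the tip height with a gentle touch on the bare middle of the mat.

>>> play_rows(
  targets=[
    {"delta_pos": [0, 0, 0.01], "delta_rot": [0, 0, 0], "claw": 82},
    {"delta_pos": [0, 0, 0.04], "delta_rot": [0, 0.003, 0], "claw": 82},
    {"delta_pos": [0, 0, 0.08], "delta_rot": [0, 0.003, 0], "claw": 0},
    {"delta_pos": [0, 0, 0.1], "delta_rot": [0, 0.003, 0], "claw": 0},
    {"delta_pos": [-0.04, 0.007, 0.1], "delta_rot": [0, 0.003, 0], "claw": 0},
    {"delta_pos": [-0.081, 0.015, 0.1], "delta_rot": [0, 0.003, 0], "claw": 0},
    {"delta_pos": [-0.081, 0.015, 0.08], "delta_rot": [0, 0.003, 0], "claw": 0},
    {"delta_pos": [-0.081, 0.015, 0.05], "delta_rot": [0, 0.003, 0], "claw": 0},
    {"delta_pos": [-0.081, 0.015, 0.03], "delta_rot": [0, 0.003, 0], "claw": 0},
    {"delta_pos": [-0.081, 0.015, 0.01], "delta_rot": [0, 0.003, 0], "claw": 0},
    {"delta_pos": [-0.081, 0.015, 0.0], "delta_rot": [0, 0.003, 0], "claw": 0},
    {"delta_pos": [-0.081, 0.015, 0.0], "delta_rot": [0, 0.003, 0], "claw": 0},
    {"delta_pos": [-0.081, 0.015, 0.0], "delta_rot": [0, 0.003, 0], "claw": 0},
    {"delta_pos": [-0.081, 0.015, 0.0], "delta_rot": [0, 0.003, 0], "claw": 0},
  ],
  newtons=20,
)

```text
time: 7.98
eef_pos: [0.4963, 0.3256, 0.0505]
tcp_rot: [0.011, 0.706, -0.009, 0.708]
contact_force: [0.3, -1.0, -0.4]
opening: -0.002
```

Run:
```python
from h import *
s=st(); pic('wrist','w3'); im=pic('side','s3',box=(210,220,360,340),scale=4)
```

```text
t 7.98 p [0.4963 0.3256 0.0505] rot [[0.004, 0.003, -1.0], [0.029, 1.0, 0.003], [1.0, -0.029, 0.004]] F [ 0.3 -1.  -0.4] op -0.002 q [ 0.41  0.31  1.9   0.    0.93 -1.13]
```

View pics/w3.png

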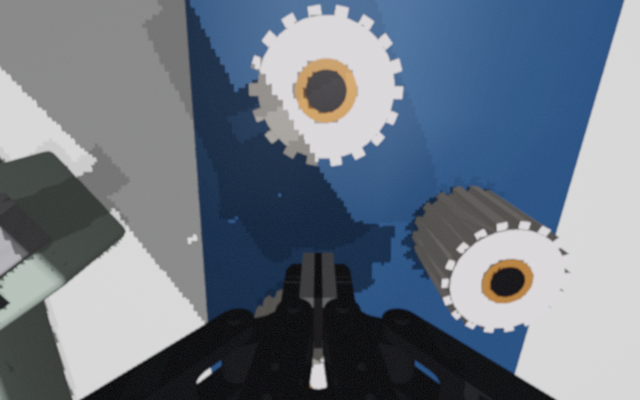

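The shut tips show at (318,253), with no contact at TCP z 50 mm. Lowering slowly.

>>> play_rows(
  targets=[
    {"delta_pos": [0, 0, -0.008], "delta_rot": [0, 0, 0], "claw": 0},
    {"delta_pos": [0, 0, -0.014], "delta_rot": [0, 0, 0], "claw": 0},
    {"delta_pos": [0, 0, -0.018], "delta_rot": [0, 0, 0], "claw": 0},
    {"delta_pos": [0, 0, -0.018], "delta_rot": [0, 0, 0], "claw": 0},
    {"delta_pos": [0, 0, -0.018], "delta_rot": [0, 0, 0], "claw": 0},
  ],
)

```text
time: 8.5
eef_pos: [0.4957, 0.3253, 0.0315]
tcp_rot: [0.011, 0.706, -0.009, 0.708]
contact_force: [-0.0, 0.2, 0.6]
opening: -0.001
```

>>> play_rows(
  targets=[
    {"delta_pos": [0, 0, -0.004], "delta_rot": [0, 0, 0], "claw": 0},
    {"delta_pos": [0, 0, -0.007], "delta_rot": [0, 0, 0], "claw": 0},
    {"delta_pos": [0, 0, -0.01], "delta_rot": [0, 0, 0], "claw": 0},
    {"delta_pos": [0, 0, -0.01], "delta_rot": [0, 0, 0], "claw": 0},
    {"delta_pos": [0, 0, -0.01], "delta_rot": [0, 0, 0], "claw": 0},
  ],
)

```text
time: 8.92
eef_pos: [0.4955, 0.3252, 0.0212]
tcp_rot: [0.011, 0.707, -0.009, 0.708]
contact_force: [0.3, -0.3, 0.2]
opening: 0.001
```

>>> play_rows(
  targets=[
    {"delta_pos": [0, 0, -0.002], "delta_rot": [0, 0, 0], "claw": 0},
    {"delta_pos": [0, 0, -0.005], "delta_rot": [0, 0, 0], "claw": 0},
    {"delta_pos": [0, 0, -0.008], "delta_rot": [0, 0, 0], "claw": 0},
    {"delta_pos": [0, 0, -0.008], "delta_rot": [0, 0, 0], "claw": 0},
  ],
)

```text
time: 9.25
eef_pos: [0.495, 0.3249, 0.0123]
tcp_rot: [0.011, 0.707, -0.01, 0.707]
contact_force: [-1.0, -0.8, -0.4]
opening: -0.004
```

>>> play_rows(
  targets=[
    {"delta_pos": [0, 0, -0.002], "delta_rot": [0, 0, 0], "claw": 0},
    {"delta_pos": [0, 0, -0.005], "delta_rot": [0, 0, 0], "claw": 0},
    {"delta_pos": [0, 0, -0.007], "delta_rot": [0, 0, 0], "claw": 0},
    {"delta_pos": [0, 0, -0.007], "delta_rot": [0, 0, 0], "claw": 0},
  ],
)

```text
time: 9.58
eef_pos: [0.4945, 0.3247, 0.0047]
tcp_rot: [0.01, 0.707, -0.01, 0.707]
contact_force: [-0.6, -0.2, -0.7]
opening: 0.002
```

>>> play_rows(
  targets=[
    {"delta_pos": [0, 0, -0.002], "delta_rot": [0, 0, 0], "claw": 0},
    {"delta_pos": [0, 0, -0.004], "delta_rot": [0, 0, 0], "claw": 0},
    {"delta_pos": [0, 0, -0.004], "delta_rot": [0, 0, 0], "claw": 0},
  ],
)

```text
time: 9.83
eef_pos: [0.4942, 0.3246, 0.0001]
tcp_rot: [0.01, 0.708, -0.01, 0.706]
contact_force: [-0.3, 0.6, 0.4]
opening: 0.002
```

>>> play_rows(
  targets=[
    {"delta_pos": [0, 0, -0.002], "delta_rot": [0, 0, 0], "claw": 0},
    {"delta_pos": [0, 0, -0.004], "delta_rot": [0, 0, 0], "claw": 0},
    {"delta_pos": [0, 0, -0.004], "delta_rot": [0, 0, 0], "claw": 0},
  ],
)

```text
time: 10.08
eef_pos: [0.4938, 0.3244, -0.0044]
tcp_rot: [0.01, 0.708, -0.01, 0.706]
contact_force: [-0.4, 0.4, 0.8]
opening: 0.004
```

>>> play_rows(
  targets=[
    {"delta_pos": [0.001, 0, -0.002], "delta_rot": [0, 0, 0], "claw": 0},
    {"delta_pos": [0.001, 0, -0.004], "delta_rot": [0, 0, 0], "claw": 0},
    {"delta_pos": [0.001, 0, -0.004], "delta_rot": [0, 0, 0], "claw": 0},
  ],
)

```text
time: 10.33
eef_pos: [0.4947, 0.3246, -0.0056]
tcp_rot: [0.01, 0.709, -0.01, 0.705]
contact_force: [-6.5, -3.2, 15.8]
opening: 0.005
```

>>> play_rows(
  targets=[
    {"delta_pos": [0, 0, -0.002], "delta_rot": [0, 0, 0], "claw": 0},
    {"delta_pos": [0, 0, -0.004], "delta_rot": [0, 0, 0], "claw": 0},
    {"delta_pos": [0, 0, -0.004], "delta_rot": [0, 0, 0], "claw": 0},
  ],
)

```text
time: 10.58
eef_pos: [0.4947, 0.3246, -0.0056]
tcp_rot: [0.009, 0.71, -0.011, 0.704]
contact_force: [-9.5, -4.8, 23.0]
opening: -0.002
```

>>> play_rows(
  targets=[
    {"delta_pos": [0, 0, 0.02], "delta_rot": [0, 0, 0], "claw": 0},
    {"delta_pos": [0, 0, 0.06], "delta_rot": [0, 0, 0], "claw": 0},
    {"delta_pos": [0, 0, 0.1], "delta_rot": [0, 0, 0], "claw": 82},
    {"delta_pos": [0, 0, 0.14], "delta_rot": [0, 0, 0], "claw": 82},
    {"delta_pos": [0.04, -0.008, 0.14], "delta_rot": [0, 0, 0], "claw": 82},
    {"delta_pos": [0.077, -0.0155, 0.14], "delta_rot": [0, 0, 0], "claw": 82},
    {"delta_pos": [0.077, -0.0155, 0.14], "delta_rot": [0, 0, 0], "claw": 82},
    {"delta_pos": [0.077, -0.0155, 0.14], "delta_rot": [0, 0, 0], "claw": 82},
  ],
)

```text
time: 11.25
eef_pos: [0.5732, 0.3084, 0.1344]
tcp_rot: [0.009, 0.71, -0.011, 0.704]
contact_force: [-0.3, 0.1, -0.6]
opening: 0.844
```

Run:
```python
from h import *
s=st(); c=ctrl.calibration('wrist'); Rm=R.from_quat(s['tcp_rot']).as_matrix(); p=np.array(s['eef_pos'])
# tip near-edge in tool frame for a few assumed a, from rays of w3 (row 253) and w1 (row 268)
for a,uv in((-.0076,(318,253)),(-.0206,(222,267)),(-.0206,(414,267))):
    T=np.linalg.inv(c['camera_from_world']); d=T[:3,:3]@np.array([(uv[0]-c['cx'])/c['fx'],(uv[1]-c['cy'])/c['fy'],1])
    o=Rm.T@(T[:3,3]-p); d=Rm.T@d; print(a,uv,(o+d*(a-o[0])/d[0]).round(4))
pinions()
```

```text
t 11.25 p [0.5732 0.3084 0.1344] rot [[-0.008, -0.003, -1.0], [0.029, 1.0, -0.003], [1.0, -0.03, -0.008]] F [-0.3  0.1 -0.6] op 0.844 q [ 0.34  0.32  1.7   0.    1.13 -1.2 ]
-0.0076 (318, 253) [-0.0076 -0.0003 -0.008 ]
-0.0206 (222, 267) [-0.0206 -0.0408 -0.0084]
-0.0206 (414, 267) [-0.0206  0.0401 -0.0083]
(320, 205) d [30.3 31.8] [0.5717 0.3091 0.058 ]
(484, 100) d [33.7 39.3] [0.505  0.4139 0.058 ]
```

Confirmed: the shut tips sit 7.6 mm behind the reported TCP, so I'll go 32.6 mm lower than nominal. The camera agrees for open fingers too (±40 mm at 80 mm opening).

>>> play_rows(
  targets=[
    {"delta_pos": [-0.002, 0.0006, -0.03], "delta_rot": [0.001, -0.0025, 0], "claw": 82},
    {"delta_pos": [-0.002, 0.0006, -0.06], "delta_rot": [0.001, -0.0025, 0], "claw": 82},
    {"delta_pos": [-0.002, 0.0006, -0.09], "delta_rot": [0.001, -0.0025, 0], "claw": 82},
    {"delta_pos": [-0.002, 0.0006, -0.115], "delta_rot": [0.001, -0.0025, 0], "claw": 82},
    {"delta_pos": [-0.002, 0.0006, -0.132], "delta_rot": [0.001, -0.0025, 0], "claw": 82},
    {"delta_pos": [-0.002, 0.0006, -0.132], "delta_rot": [0.001, -0.0025, 0], "claw": 82},
    {"delta_pos": [-0.002, 0.0006, -0.132], "delta_rot": [0.001, -0.0025, 0], "claw": 40},
    {"delta_pos": [-0.002, 0.0006, -0.132], "delta_rot": [0.001, -0.0025, 0], "claw": 40},
    {"delta_pos": [-0.002, 0.0006, -0.132], "delta_rot": [0.001, -0.0025, 0], "claw": 40},
    {"delta_pos": [-0.002, 0.0006, -0.132], "delta_rot": [0.001, -0.0025, 0], "claw": 40},
    {"delta_pos": [-0.002, 0.0006, -0.132], "delta_rot": [0.001, -0.0025, 0], "claw": 40},
    {"delta_pos": [-0.002, 0.0006, -0.132], "delta_rot": [0.001, -0.0025, 0], "claw": 40},
  ],
  newtons=50,
)

```text
time: 12.3
eef_pos: [0.5705, 0.3097, 0.0033]
tcp_rot: [0.01, 0.707, -0.01, 0.707]
contact_force: [-0.5, 0.8, 4.0]
opening: 0.686
```

Run:
```python
from h import *
st(); pinions(lim=340)
```

```text
t 12.3 p [0.5705 0.3097 0.0033] rot [[-0.0, 0.001, -1.0], [0.028, 1.0, 0.001], [1.0, -0.028, -0.0]] F [-0.5  0.8  4. ] op 0.686 q [ 0.34  0.48  1.76  0.    0.9  -1.2 ]
```

>>> play_rows(
  targets=[
    {"delta_pos": [0, 0, 0.03], "delta_rot": [0, 0, 0], "claw": 40},
    {"delta_pos": [0, 0, 0.06], "delta_rot": [0, 0, 0], "claw": 40},
    {"delta_pos": [0, 0, 0.095], "delta_rot": [0, 0, 0], "claw": 40},
    {"delta_pos": [0, 0, 0.13], "delta_rot": [0, 0, 0], "claw": 40},
    {"delta_pos": [-0.003, -0.02, 0.155], "delta_rot": [0, 0, 0], "claw": 40},
    {"delta_pos": [-0.008, -0.05, 0.165], "delta_rot": [0, 0, 0], "claw": 40},
    {"delta_pos": [-0.014, -0.08, 0.165], "delta_rot": [0, 0, 0], "claw": 40},
    {"delta_pos": [-0.02, -0.11, 0.165], "delta_rot": [0, 0, 0], "claw": 40},
    {"delta_pos": [-0.026, -0.14, 0.165], "delta_rot": [0, 0, 0], "claw": 40},
    {"delta_pos": [-0.032, -0.17, 0.165], "delta_rot": [0, 0, 0], "claw": 40},
    {"delta_pos": [-0.038, -0.2, 0.165], "delta_rot": [0, 0, 0], "claw": 40},
    {"delta_pos": [-0.044, -0.23, 0.165], "delta_rot": [0, 0, 0], "claw": 40},
    {"delta_pos": [-0.05, -0.26, 0.165], "delta_rot": [0, 0, 0], "claw": 40},
    {"delta_pos": [-0.056, -0.29, 0.165], "delta_rot": [0, 0, 0], "claw": 40},
    {"delta_pos": [-0.06, -0.32, 0.165], "delta_rot": [0, 0, 0], "claw": 40},
    {"delta_pos": [-0.0615, -0.343, 0.165], "delta_rot": [0, 0, 0], "claw": 40},
    {"delta_pos": [-0.0615, -0.343, 0.165], "delta_rot": [0, 0, 0], "claw": 40},
    {"delta_pos": [-0.0615, -0.343, 0.165], "delta_rot": [0, 0, 0], "claw": 40},
  ],
)

```text
time: 13.85
eef_pos: [0.5086, -0.0342, 0.168]
tcp_rot: [0.012, 0.707, -0.011, 0.707]
contact_force: [-0.1, 1.5, -2.1]
opening: 0.692
```

Run:
```python
from h import *
s=st(); pinions(lim=360,z=s['eef_pos'][2]+.055); pic('wrist','w4')
```

```text
t 13.85 p [ 0.5086 -0.0342  0.168 ] rot [[-0.001, 0.001, -1.0], [0.031, 1.0, 0.001], [1.0, -0.031, -0.001]] F [-0.1  1.5 -2.1] op 0.692 q [-0.27 -0.03  2.03  0.    1.14 -1.81]
(318, 346) d [56.  69.1] [ 0.5106 -0.0349  0.223 ]
```

View pics/w4.png

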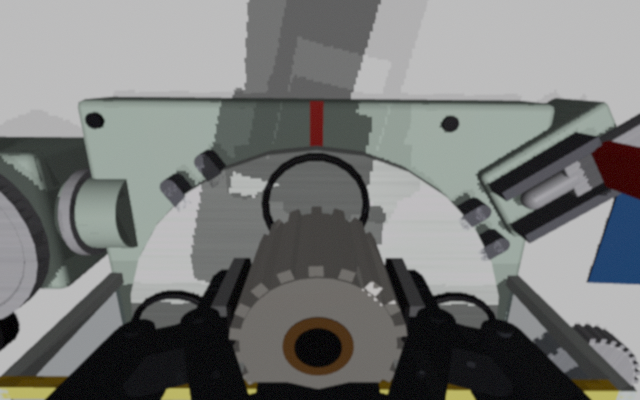

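The pinion is held, bush at (318,346), and the nest ring's far arc is visible around (317,158). I'll fit the ring from this close view.

```bash
cat >> h.py <<'E'
def ring(im,u0=262,u1=372,v0=148,v1=205,guess=(.5103,-.034)):
    c=ctrl.calibration('wrist'); g=cv2.cvtColor(im,cv2.COLOR_BGR2GRAY); bl=cv2.morphologyEx(g,cv2.MORPH_BLACKHAT,np.ones((15,15)))
    ys,xs=np.where(bl[v0:v1,u0:u1]>45); W=np.array([ray('wrist',a+u0,b+v0,.087,c)[:2] for a,b in zip(xs,ys)]); ctr=np.array(guess)
    from scipy.optimize import least_squares
    for it in range(6):
        w=W[abs(np.hypot(*(W-ctr).T)-.036)<(.005 if it<3 else .0035)]
        ctr=least_squares(lambda q:np.hypot(*(w-q[:2]).T)-.036,ctr).x
    print('ring',ctr.round(4),len(w),len(W),np.hypot(*(w-ctr).T).mean().round(4))
E
python3 - <<'E'
from h import *
ring(cv2.imread('pics/w4_raw.png'))
E
```

```text
ring [ 0.5111 -0.0347] 1062 1062 0.0359
```

>>> play_rows(
  targets=[
    {"delta_pos": [0.0005, 0.0002, -0.025], "delta_rot": [0, 0, 0], "claw": 40},
    {"delta_pos": [0.0005, 0.0002, -0.045], "delta_rot": [0, 0, 0], "claw": 40},
    {"delta_pos": [0.0005, 0.0002, -0.06], "delta_rot": [0, 0, 0], "claw": 40},
    {"delta_pos": [0.0005, 0.0002, -0.07], "delta_rot": [0, 0, 0], "claw": 40},
    {"delta_pos": [0.0005, 0.0002, -0.076], "delta_rot": [0, 0, 0], "claw": 40},
    {"delta_pos": [0.0005, 0.0002, -0.08], "delta_rot": [0, 0, 0], "claw": 40},
    {"delta_pos": [0.0005, 0.0002, -0.084], "delta_rot": [0, 0, 0], "claw": 40},
    {"delta_pos": [0.0005, 0.0002, -0.0865], "delta_rot": [0, 0, 0], "claw": 40},
    {"delta_pos": [0.0005, 0.0002, -0.0865], "delta_rot": [0, 0, 0], "claw": 40},
  ],
)

```text
time: 14.7
eef_pos: [0.5094, -0.0325, 0.0816]
tcp_rot: [0.011, 0.707, -0.01, 0.707]
contact_force: [0.4, 0.5, -1.5]
opening: 0.688
```

>>> play_rows(
  targets=[
    {"delta_pos": [0, 0, 0], "delta_rot": [0, 0, 0], "claw": 80},
    {"delta_pos": [0, 0, 0], "delta_rot": [0, 0, 0], "claw": 80},
    {"delta_pos": [0, 0, 0], "delta_rot": [0, 0, 0], "claw": 80},
    {"delta_pos": [0, 0, 0], "delta_rot": [0, 0, 0], "claw": 80},
    {"delta_pos": [0, 0, 0.02], "delta_rot": [0, 0, 0], "claw": 80},
    {"delta_pos": [0, 0, 0.05], "delta_rot": [0, 0, 0], "claw": 80},
    {"delta_pos": [0, 0, 0.09], "delta_rot": [0, 0, 0], "claw": 80},
    {"delta_pos": [0, 0, 0.13], "delta_rot": [0, 0, 0], "claw": 80},
    {"delta_pos": [0, 0, 0.16], "delta_rot": [0, 0, 0], "claw": 80},
    {"delta_pos": [0, 0, 0.16], "delta_rot": [0, 0, 0], "claw": 80},
  ],
)

```text
time: 15.53
eef_pos: [0.5135, -0.0335, 0.2508]
tcp_rot: [0.009, 0.702, -0.011, 0.712]
contact_force: [0.1, -0.1, 1.3]
opening: 0.936
```

Run:
```python
from h import *
s=st(); im=pic('wrist','w5'); pinions(lim=360,z=.136,im=im); pic('top','t5')
```

```text
t 15.53 p [ 0.5135 -0.0335  0.2508] rot [[0.015, -0.003, -1.0], [0.028, 1.0, -0.002], [0.999, -0.028, 0.015]] F [ 0.1 -0.1  1.3] op 0.936 q [-0.26 -0.1   1.94  0.    1.28 -1.81]
(319, 184) d [26.  28.2] [ 0.508  -0.0323  0.136 ]
```

View pics/w5.png

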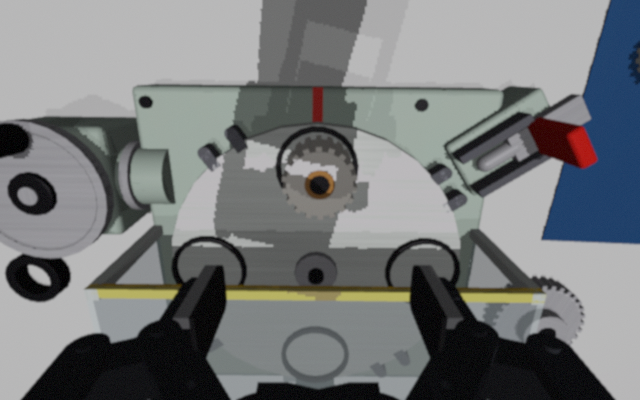

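The pinion is seated in the ring at (318,180), the bolt is out, and the hub is at (32,193). Moving over the wheel.

>>> play_rows(
  targets=[
    {"delta_pos": [0, -0.04, 0.01], "delta_rot": [0, 0.004, 0], "claw": 60},
    {"delta_pos": [0, -0.08, 0.02], "delta_rot": [0, 0.005, 0], "claw": 60},
    {"delta_pos": [0, -0.12, 0.02], "delta_rot": [0, 0.005, 0], "claw": 60},
    {"delta_pos": [0, -0.16, 0.02], "delta_rot": [0, 0.005, 0], "claw": 60},
    {"delta_pos": [0, -0.2, 0.02], "delta_rot": [0, 0.005, 0], "claw": 60},
    {"delta_pos": [0, -0.24, 0.02], "delta_rot": [0, 0.005, 0], "claw": 60},
    {"delta_pos": [0, -0.24, 0.02], "delta_rot": [0, 0.005, 0], "claw": 60},
    {"delta_pos": [0, -0.24, 0.02], "delta_rot": [0, 0.005, 0], "claw": 60},
    {"delta_pos": [0, -0.24, 0.02], "delta_rot": [0, 0.005, 0], "claw": 60},
  ],
)

```text
time: 16.38
eef_pos: [0.5096, -0.2721, 0.2616]
tcp_rot: [0.011, 0.712, -0.009, 0.702]
contact_force: [-0.1, 0.2, -0.1]
opening: 0.699
```

Run:
```python
from h import *
s=st(); im=pic('wrist','w6')
```

```text
t 16.38 p [ 0.5096 -0.2721  0.2616] rot [[-0.015, 0.003, -1.0], [0.029, 1.0, 0.003], [0.999, -0.029, -0.015]] F [-0.1  0.2 -0.1] op 0.699 q [-0.66  0.05  1.77 -0.01  1.33 -2.2 ]
```

View pics/w6.png

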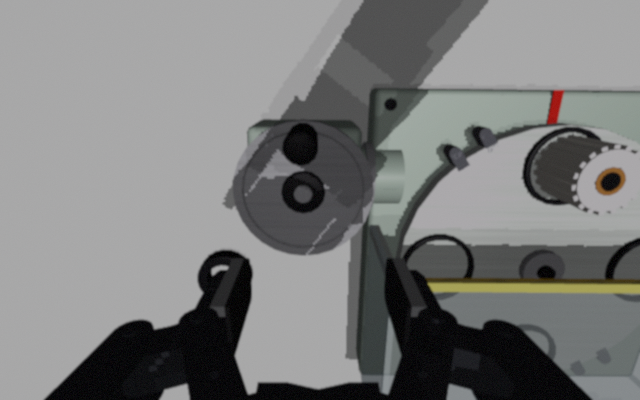

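Wrist view: hub ring at (303,192), crank grip blob at about (300,145), wheel disc centred at about (305,188).

Run:
```python
from h import *
im=cv2.imread('pics/w6_raw.png'); g=cv2.cvtColor(im,cv2.COLOR_BGR2GRAY)
m=(g<32).astype(np.uint8); m[:115]=0;m[215:]=0;m[:,:270]=0;m[:,335:]=0
n,l,s,ce=cv2.connectedComponentsWithStats(m)
for i in range(1,n):
    if s[i,4]>80: print(s[i],ce[i].round(1),[ray('wrist',*ce[i],z).round(4).tolist() for z in(.112,.138,.167)])
# model silhouette of crank: best angle on 50mm circle + hub
hub=ray('wrist',303.5,192,.112)[:2]; print('hub',hub)
from scipy.optimize import minimize
blob=(l==l[145,300]).astype(np.uint8)
def sil(cx,cy):
    t=np.linspace(0,2*np.pi,40); pts=np.array([proj('wrist',[cx+.013*np.cos(a),cy+.013*np.sin(a),z]) for z in(.109,.167) for a in t])
    k=np.zeros_like(blob); cv2.fillConvexPoly(k,cv2.convexHull((pts*16).astype(np.int32)),1,shift=4); return k
best=max(((1-(sil(x,y)^blob).sum()/blob.sum(),x,y) for x in np.arange(.455,.49,.001) for y in np.arange(-.30,-.26,.001)))
print(best, np.hypot(best[1]-hub[0],best[2]-hub[1]))
```

```text
[ 283  123   35   42 1120] [300.7 144. ] [[0.4778, -0.2853, 0.112], [0.4735, -0.284, 0.138], [0.4687, -0.2825, 0.167]]
[282 172  42  40 919] [302.5 192.4] [[0.5215, -0.2856, 0.112], [0.5134, -0.2843, 0.138], [0.5045, -0.2828, 0.167]]
hub [ 0.52113373 -0.28465293]Traceback (most recent call last):
  File "<stdin>", line 14, in <module>
  File "<stdin>", line 14, in <genexpr>
  File "<stdin>", line 12, in sil
  File "h.py", line 11, in proj
    c=ctrl.calibration(name); q=np.array(c['camera_from_world'])@np.r_[p,1]
ValueError: time passes only in moves, steps and waits
```

>>> play_rows(
  targets=[
    {"delta_pos": [-0.02, -0.006, 0], "delta_rot": [0, -0.004, 0], "claw": 60},
    {"delta_pos": [-0.0385, -0.011, 0], "delta_rot": [0, -0.004, 0], "claw": 60},
    {"delta_pos": [-0.0385, -0.011, -0.03], "delta_rot": [0, -0.004, 0], "claw": 60},
    {"delta_pos": [-0.0385, -0.011, -0.06], "delta_rot": [0, -0.004, 0], "claw": 60},
    {"delta_pos": [-0.0385, -0.011, -0.09], "delta_rot": [0, -0.004, 0], "claw": 60},
    {"delta_pos": [-0.0385, -0.011, -0.12], "delta_rot": [0, -0.004, 0], "claw": 60},
    {"delta_pos": [-0.0385, -0.011, -0.14], "delta_rot": [0, -0.004, 0], "claw": 60},
    {"delta_pos": [-0.0385, -0.011, -0.15], "delta_rot": [0, -0.004, 0], "claw": 60},
    {"delta_pos": [-0.0385, -0.011, -0.15], "delta_rot": [0, -0.004, 0], "claw": 60},
    {"delta_pos": [-0.0385, -0.011, -0.15], "delta_rot": [0, -0.004, 0], "claw": 15},
    {"delta_pos": [-0.0385, -0.011, -0.15], "delta_rot": [0, -0.004, 0], "claw": 15},
    {"delta_pos": [-0.0385, -0.011, -0.15], "delta_rot": [0, -0.004, 0], "claw": 15},
    {"delta_pos": [-0.0385, -0.011, -0.15], "delta_rot": [0, -0.004, 0], "claw": 15},
    {"delta_pos": [-0.0385, -0.011, -0.15], "delta_rot": [0, -0.004, 0], "claw": 15},
    {"delta_pos": [-0.0385, -0.011, -0.15], "delta_rot": [0, -0.004, 0], "claw": 15},
    {"delta_pos": [-0.0385, -0.011, -0.15], "delta_rot": [0, -0.004, 0], "claw": 15},
  ],
  newtons=30,
)

```text
time: 17.77
eef_pos: [0.4727, -0.2834, 0.1145]
tcp_rot: [0.01, 0.706, -0.01, 0.708]
contact_force: [0.8, 2.6, 7.0]
opening: 0.299
```

Run:
```python
from h import *
st(); import time
```

```text
t 17.77 p [ 0.4727 -0.2834  0.1145] rot [[0.002, 0.0, -1.0], [0.028, 1.0, 0.0], [1.0, -0.028, 0.002]] F [0.8 2.6 7. ] op 0.299 q [-0.72  0.13  1.97  0.    1.04 -2.27]
```

Run:
```python
import numpy as np
t0=178
for k in range(1,19):
    a=np.radians(t0-20*k); print(k,round(.05*(np.cos(a)-np.cos(np.radians(t0))),4),round(.05*(np.sin(a)-np.sin(np.radians(t0))),4))
```

```text
1 0.0036 0.017
2 0.0128 0.0317
3 0.0265 0.0424
4 0.043 0.0478
5 0.0604 0.0472
6 0.0765 0.0407
7 0.0894 0.029
8 0.0975 0.0137
9 0.0999 -0.0035
10 0.0963 -0.0205
11 0.0871 -0.0352
12 0.0734 -0.0459
13 0.0569 -0.0513
14 0.0396 -0.0507
15 0.0235 -0.0441
16 0.0106 -0.0325
17 0.0024 -0.0172
18 0.0 -0.0
```

>>> play_rows(
  targets=[
    {"delta_pos": [0.0036, 0.017, 0], "delta_rot": [0, 0, 0], "claw": 15},
    {"delta_pos": [0.0128, 0.0317, 0], "delta_rot": [0, 0, 0], "claw": 15},
    {"delta_pos": [0.0265, 0.0424, 0], "delta_rot": [0, 0, 0], "claw": 15},
    {"delta_pos": [0.043, 0.0478, 0], "delta_rot": [0, 0, 0], "claw": 15},
    {"delta_pos": [0.0604, 0.0472, 0], "delta_rot": [0, 0, 0], "claw": 15},
    {"delta_pos": [0.0604, 0.0472, 0], "delta_rot": [0, 0, 0], "claw": 15},
  ],
)

```text
time: 18.27
eef_pos: [0.5351, -0.2371, 0.1146]
tcp_rot: [0.009, 0.706, -0.01, 0.709]
contact_force: [1.3, -1.8, -0.4]
opening: 0.293
```

>>> play_rows(
  targets=[
    {"delta_pos": [0.0141, -0.0056, 0], "delta_rot": [0, 0, 0], "claw": 15},
    {"delta_pos": [0.027, -0.0173, 0], "delta_rot": [0, 0, 0], "claw": 15},
    {"delta_pos": [0.0351, -0.0326, 0], "delta_rot": [0, 0, 0], "claw": 15},
    {"delta_pos": [0.0375, -0.0498, 0], "delta_rot": [0, 0, 0], "claw": 15},
    {"delta_pos": [0.0339, -0.0668, 0], "delta_rot": [0, 0, 0], "claw": 15},
    {"delta_pos": [0.0247, -0.0815, 0], "delta_rot": [0, 0, 0], "claw": 15},
    {"delta_pos": [0.011, -0.0922, 0], "delta_rot": [0, 0, 0], "claw": 15},
    {"delta_pos": [-0.0055, -0.0976, 0], "delta_rot": [0, 0, 0], "claw": 15},
    {"delta_pos": [-0.0228, -0.097, 0], "delta_rot": [0, 0, 0], "claw": 15},
    {"delta_pos": [-0.0389, -0.0904, 0], "delta_rot": [0, 0, 0], "claw": 15},
    {"delta_pos": [-0.0518, -0.0788, 0], "delta_rot": [0, 0, 0], "claw": 15},
    {"delta_pos": [-0.06, -0.0635, 0], "delta_rot": [0, 0, 0], "claw": 15},
    {"delta_pos": [-0.0624, -0.0463, 0], "delta_rot": [0, 0, 0], "claw": 15},
    {"delta_pos": [-0.0588, -0.0293, 0], "delta_rot": [0, 0, 0], "claw": 15},
    {"delta_pos": [-0.0496, -0.0146, 0], "delta_rot": [0, 0, 0], "claw": 15},
    {"delta_pos": [-0.0359, -0.0039, 0], "delta_rot": [0, 0, 0], "claw": 15},
    {"delta_pos": [-0.0194, 0.0015, 0], "delta_rot": [0, 0, 0], "claw": 15},
    {"delta_pos": [-0.002, 0.0009, 0], "delta_rot": [0, 0, 0], "claw": 15},
    {"delta_pos": [-0.002, 0.0009, 0], "delta_rot": [0, 0, 0], "claw": 15},
  ],
)

```text
time: 19.85
eef_pos: [0.5349, -0.2371, 0.1146]
tcp_rot: [0.008, 0.705, -0.011, 0.709]
contact_force: [1.6, -0.3, 0.9]
opening: 0.298
```

>>> play_rows(
  targets=[
    {"delta_pos": [0.0141, -0.0056, 0], "delta_rot": [0, 0, 0], "claw": 15},
    {"delta_pos": [0.027, -0.0173, 0], "delta_rot": [0, 0, 0], "claw": 15},
    {"delta_pos": [0.0351, -0.0326, 0], "delta_rot": [0, 0, 0], "claw": 15},
    {"delta_pos": [0.0375, -0.0498, 0], "delta_rot": [0, 0, 0], "claw": 15},
    {"delta_pos": [0.0339, -0.0668, 0], "delta_rot": [0, 0, 0], "claw": 15},
    {"delta_pos": [0.0247, -0.0815, 0], "delta_rot": [0, 0, 0], "claw": 15},
    {"delta_pos": [0.011, -0.0922, 0], "delta_rot": [0, 0, 0], "claw": 15},
    {"delta_pos": [-0.0055, -0.0976, 0], "delta_rot": [0, 0, 0], "claw": 15},
    {"delta_pos": [-0.0228, -0.097, 0], "delta_rot": [0, 0, 0], "claw": 15},
    {"delta_pos": [-0.0389, -0.0904, 0], "delta_rot": [0, 0, 0], "claw": 15},
    {"delta_pos": [-0.0518, -0.0788, 0], "delta_rot": [0, 0, 0], "claw": 15},
    {"delta_pos": [-0.06, -0.0635, 0], "delta_rot": [0, 0, 0], "claw": 15},
    {"delta_pos": [-0.0622, -0.0463, 0], "delta_rot": [0, 0, 0], "claw": 15},
    {"delta_pos": [-0.0622, -0.0463, 0], "delta_rot": [0, 0, 0], "claw": 15},
    {"delta_pos": [-0.0622, -0.0463, 0], "delta_rot": [0, 0, 0], "claw": 15},
    {"delta_pos": [-0.0622, -0.0463, 0], "delta_rot": [0, 0, 0], "claw": 15},
  ],
)

```text
time: 21.18
eef_pos: [0.4727, -0.2837, 0.1146]
tcp_rot: [0.009, 0.704, -0.011, 0.71]
contact_force: [4.2, 2.1, -2.0]
opening: 0.294
```

>>> play_rows(
  targets=[
    {"delta_pos": [0, 0, 0], "delta_rot": [0, 0, 0], "claw": 60},
    {"delta_pos": [0, 0, 0], "delta_rot": [0, 0, 0], "claw": 60},
    {"delta_pos": [0, 0, 0], "delta_rot": [0, 0, 0], "claw": 60},
    {"delta_pos": [0, 0, 0], "delta_rot": [0, 0, 0], "claw": 60},
    {"delta_pos": [0, 0, 0.03], "delta_rot": [0, 0, 0], "claw": 60},
    {"delta_pos": [0, 0, 0.07], "delta_rot": [0, 0, 0], "claw": 60},
    {"delta_pos": [0, 0, 0.11], "delta_rot": [0, 0, 0], "claw": 60},
    {"delta_pos": [0, 0, 0.14], "delta_rot": [0, 0, 0], "claw": 60},
    {"delta_pos": [0.01, 0.04, 0.14], "delta_rot": [0, 0, 0], "claw": 60},
    {"delta_pos": [0.02, 0.08, 0.14], "delta_rot": [0, 0, 0], "claw": 60},
    {"delta_pos": [0.025, 0.12, 0.14], "delta_rot": [0, 0, 0], "claw": 60},
    {"delta_pos": [0.03, 0.16, 0.14], "delta_rot": [0, 0, 0], "claw": 60},
    {"delta_pos": [0.03, 0.2, 0.14], "delta_rot": [0, 0, 0], "claw": 60},
    {"delta_pos": [0.03, 0.22, 0.14], "delta_rot": [0, 0, 0], "claw": 60},
    {"delta_pos": [0.03, 0.22, 0.14], "delta_rot": [0, 0, 0], "claw": 60},
    {"delta_pos": [0.03, 0.22, 0.14], "delta_rot": [0, 0, 0], "claw": 60},
  ],
)

```text
time: 22.52
eef_pos: [0.5027, -0.0631, 0.2547]
tcp_rot: [0.007, 0.704, -0.011, 0.71]
contact_force: [0.7, -0.4, -1.0]
opening: 0.709
```

Run:
```python
from h import *
st(); im=pic('wrist','w7'); pinions(im=im,z=.136,lim=340); pinions('top',lim=400)
```

```text
t 22.52 p [ 0.5027 -0.0631  0.2547] rot [[0.009, -0.005, -1.0], [0.025, 1.0, -0.004], [1.0, -0.025, 0.009]] F [ 0.7 -0.4 -1. ] op 0.709 q [-0.32 -0.12  1.95 -0.    1.3  -1.87]
(279, 294) d [ 3.8 28.3] [ 0.6036 -0.1023  0.136 ]
(264, 265) d [5.9 6.4] [0.2979 0.222  0.058 ]
(56, 271) d [18.4 77. ] [0.2158 0.8436 0.058 ]
(72, 193) d [39.6 66. ] [0.4573 0.852  0.058 ]
(219, 140) d [12.9 13.4] [0.6779 0.4175 0.058 ]
(96, 127) d [11.1 38. ] [0.6813 0.8234 0.058 ]
```

View pics/w7.png

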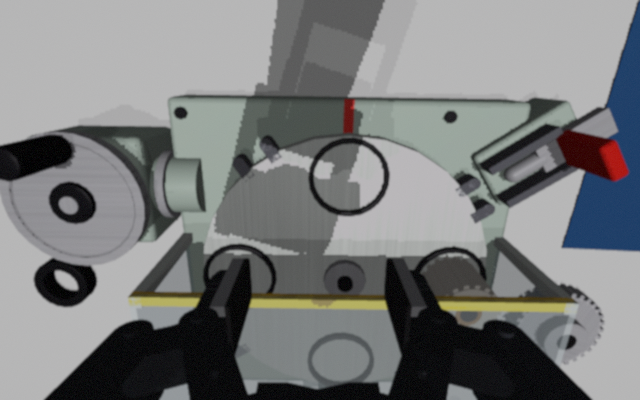

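The pinion is under the guard at station 1 (465,290), the front nest is empty (349,176) and the crank is back at its start angle. On to the next pinion.

>>> play_rows(
  targets=[
    {"delta_pos": [0, 0.04, 0], "delta_rot": [0, 0.0, 0], "claw": 82},
    {"delta_pos": [0, 0.08, 0], "delta_rot": [0, 0.0, 0], "claw": 82},
    {"delta_pos": [0, 0.12, 0], "delta_rot": [0, 0.0, 0], "claw": 82},
    {"delta_pos": [0, 0.16, 0], "delta_rot": [0, 0.0, 0], "claw": 82},
    {"delta_pos": [0, 0.2, 0], "delta_rot": [0, 0.0, 0], "claw": 82},
    {"delta_pos": [0, 0.24, 0], "delta_rot": [0, 0.0, 0], "claw": 82},
    {"delta_pos": [0, 0.28, 0], "delta_rot": [0, 0.0, 0], "claw": 82},
    {"delta_pos": [0, 0.32, 0], "delta_rot": [0, 0.0, 0], "claw": 82},
    {"delta_pos": [0, 0.36, 0], "delta_rot": [0, 0.0, 0], "claw": 82},
    {"delta_pos": [0, 0.4, -0.03], "delta_rot": [0, 0.0, 0], "claw": 82},
    {"delta_pos": [0.002, 0.44, -0.06], "delta_rot": [-0.001, 0.002, 0], "claw": 82},
    {"delta_pos": [0.002, 0.477, -0.08], "delta_rot": [-0.001, 0.002, 0], "claw": 82},
    {"delta_pos": [0.002, 0.477, -0.08], "delta_rot": [-0.001, 0.002, 0], "claw": 82},
    {"delta_pos": [0.002, 0.477, -0.08], "delta_rot": [-0.001, 0.002, 0], "claw": 82},
    {"delta_pos": [0.002, 0.477, -0.08], "delta_rot": [-0.001, 0.002, 0], "claw": 82},
  ],
)

```text
time: 23.87
eef_pos: [0.5055, 0.4114, 0.1732]
tcp_rot: [0.007, 0.707, -0.014, 0.707]
contact_force: [-0.1, 0.3, -0.6]
opening: 0.958
```

Run:
```python
from h import *
st(); im=pic('wrist','w8'); pinions(im=im,lim=380)
```

```text
t 23.87 p [0.5055 0.4114 0.1732] rot [[0.0, -0.01, -1.0], [0.029, 1.0, -0.01], [1.0, -0.029, 0.001]] F [-0.1  0.3 -0.6] op 0.958 q [ 0.53  0.28  1.68 -0.01  1.19 -1.01]
(331, 345) d [51.3 81.9] [0.6611 0.4178 0.058 ]
(322, 189) d [26.1 27.7] [0.5065 0.4133 0.058 ]
(203, 74) d [29.7 33.7] [0.4178 0.3297 0.058 ]
```

>>> play_rows(
  targets=[
    {"delta_pos": [-0.0005, 0.002, -0.04], "delta_rot": [0.003, 0, 0], "claw": 82},
    {"delta_pos": [-0.0005, 0.002, -0.08], "delta_rot": [0.003, 0, 0], "claw": 82},
    {"delta_pos": [-0.0005, 0.002, -0.11], "delta_rot": [0.003, 0, 0], "claw": 82},
    {"delta_pos": [-0.0005, 0.002, -0.14], "delta_rot": [0.003, 0, 0], "claw": 82},
    {"delta_pos": [-0.0005, 0.002, -0.16], "delta_rot": [0.003, 0, 0], "claw": 82},
    {"delta_pos": [-0.0005, 0.002, -0.17], "delta_rot": [0.003, 0, 0], "claw": 82},
    {"delta_pos": [-0.0005, 0.002, -0.17], "delta_rot": [0.003, 0, 0], "claw": 82},
    {"delta_pos": [-0.0005, 0.002, -0.17], "delta_rot": [0.003, 0, 0], "claw": 40},
    {"delta_pos": [-0.0005, 0.002, -0.17], "delta_rot": [0.003, 0, 0], "claw": 40},
    {"delta_pos": [-0.0005, 0.002, -0.17], "delta_rot": [0.003, 0, 0], "claw": 40},
    {"delta_pos": [-0.0005, 0.002, -0.17], "delta_rot": [0.003, 0, 0], "claw": 40},
    {"delta_pos": [-0.0005, 0.002, -0.17], "delta_rot": [0.003, 0, 0], "claw": 40},
    {"delta_pos": [-0.0005, 0.002, -0.17], "delta_rot": [0.003, 0, 0], "claw": 40},
  ],
  newtons=60,
)

```text
time: 25.0
eef_pos: [0.5078, 0.414, 0.0078]
tcp_rot: [0.011, 0.704, -0.009, 0.71]
contact_force: [0.9, -0.8, 7.3]
opening: 0.692
```

>>> play_rows(
  targets=[
    {"delta_pos": [0, 0, 0.03], "delta_rot": [0, 0, 0], "claw": 40},
    {"delta_pos": [0, 0, 0.06], "delta_rot": [0, 0, 0], "claw": 40},
    {"delta_pos": [0, 0, 0.095], "delta_rot": [0, 0, 0], "claw": 40},
    {"delta_pos": [0, -0.01, 0.13], "delta_rot": [0, 0, 0], "claw": 40},
    {"delta_pos": [0, -0.04, 0.155], "delta_rot": [0, 0, 0], "claw": 40},
    {"delta_pos": [0, -0.075, 0.165], "delta_rot": [0, 0, 0], "claw": 40},
    {"delta_pos": [0, -0.11, 0.165], "delta_rot": [0, 0, 0], "claw": 40},
    {"delta_pos": [0, -0.145, 0.165], "delta_rot": [0, 0, 0], "claw": 40},
    {"delta_pos": [0, -0.18, 0.165], "delta_rot": [0, 0, 0], "claw": 40},
    {"delta_pos": [0, -0.215, 0.165], "delta_rot": [0, 0, 0], "claw": 40},
    {"delta_pos": [0, -0.25, 0.165], "delta_rot": [0, 0, 0], "claw": 40},
    {"delta_pos": [0, -0.285, 0.165], "delta_rot": [0, 0, 0], "claw": 40},
    {"delta_pos": [0, -0.32, 0.165], "delta_rot": [0, 0, 0], "claw": 40},
    {"delta_pos": [0, -0.355, 0.165], "delta_rot": [0, 0, 0], "claw": 40},
    {"delta_pos": [0.001, -0.39, 0.165], "delta_rot": [0, 0, 0], "claw": 40},
    {"delta_pos": [0.002, -0.42, 0.165], "delta_rot": [0, 0, 0], "claw": 40},
    {"delta_pos": [0.002, -0.448, 0.165], "delta_rot": [0, 0, 0], "claw": 40},
    {"delta_pos": [0.002, -0.448, 0.165], "delta_rot": [0, 0, 0], "claw": 40},
    {"delta_pos": [0.002, -0.448, 0.165], "delta_rot": [0, 0, 0], "claw": 40},
  ],
)

```text
time: 26.58
eef_pos: [0.5095, -0.035, 0.1728]
tcp_rot: [0.013, 0.704, -0.01, 0.71]
contact_force: [-0.3, 0.5, -1.4]
opening: 0.691
```

Run:
```python
from h import *
s=st(); im=pic('wrist','w9'); pinions(lim=370,z=s['eef_pos'][2]+.0502,im=im); ring(im)
```

```text
t 26.58 p [ 0.5095 -0.035   0.1728] rot [[0.007, 0.004, -1.0], [0.032, 0.999, 0.004], [0.999, -0.032, 0.007]] F [-0.3  0.5 -1.4] op 0.691 q [-0.27 -0.03  2.03  0.01  1.14 -1.81]
(318, 327) d [55.3 67.3] [ 0.5073 -0.0346  0.223 ]
ring [ 0.5109 -0.0343] 1108 1114 0.0359
```

>>> play_rows(
  targets=[
    {"delta_pos": [0.0035, 0.0, -0.025], "delta_rot": [0, 0, 0], "claw": 40},
    {"delta_pos": [0.0035, 0.0, -0.045], "delta_rot": [0, 0, 0], "claw": 40},
    {"delta_pos": [0.0035, 0.0, -0.06], "delta_rot": [0, 0, 0], "claw": 40},
    {"delta_pos": [0.0035, 0.0, -0.07], "delta_rot": [0, 0, 0], "claw": 40},
    {"delta_pos": [0.0035, 0.0, -0.076], "delta_rot": [0, 0, 0], "claw": 40},
    {"delta_pos": [0.0035, 0.0, -0.08], "delta_rot": [0, 0, 0], "claw": 40},
    {"delta_pos": [0.0035, 0.0, -0.084], "delta_rot": [0, 0, 0], "claw": 40},
    {"delta_pos": [0.0035, 0.0, -0.0868], "delta_rot": [0, 0, 0], "claw": 40},
    {"delta_pos": [0.0035, 0.0, -0.0868], "delta_rot": [0, 0, 0], "claw": 40},
  ],
)

```text
time: 27.38
eef_pos: [0.5131, -0.0339, 0.086]
tcp_rot: [0.012, 0.704, -0.009, 0.71]
contact_force: [0.1, 1.0, -1.7]
opening: 0.689
```

>>> play_rows(
  targets=[
    {"delta_pos": [0, 0, 0], "delta_rot": [0, 0, 0], "claw": 80},
    {"delta_pos": [0, 0, 0], "delta_rot": [0, 0, 0], "claw": 80},
    {"delta_pos": [0, 0, 0], "delta_rot": [0, 0, 0], "claw": 80},
    {"delta_pos": [0, 0, 0], "delta_rot": [0, 0, 0], "claw": 80},
    {"delta_pos": [0, 0, 0.02], "delta_rot": [0, 0, 0], "claw": 80},
    {"delta_pos": [0, 0, 0.05], "delta_rot": [0, 0.001, 0], "claw": 80},
    {"delta_pos": [0, 0, 0.09], "delta_rot": [0, 0.002, 0], "claw": 80},
    {"delta_pos": [0, 0, 0.13], "delta_rot": [0, 0.002, 0], "claw": 80},
    {"delta_pos": [0, 0, 0.16], "delta_rot": [0, 0.002, 0], "claw": 80},
    {"delta_pos": [0, 0, 0.16], "delta_rot": [0, 0.002, 0], "claw": 80},
    {"delta_pos": [0, 0, 0.16], "delta_rot": [0, 0.002, 0], "claw": 80},
  ],
)

```text
time: 28.3
eef_pos: [0.5145, -0.0343, 0.2492]
tcp_rot: [0.012, 0.705, -0.01, 0.71]
contact_force: [0.5, 0.5, 0.6]
opening: 0.939
```

Run:
```python
from h import *
s=st(); im=pic('wrist','w10'); pinions(lim=360,z=.136,im=im); pinions('top',lim=400)
```

```text
t 28.3 p [ 0.5145 -0.0343  0.2492] rot [[0.007, 0.002, -1.0], [0.03, 1.0, 0.002], [1.0, -0.03, 0.007]] F [0.5 0.5 0.6] op 0.939 q [-0.27 -0.09  1.94  0.    1.29 -1.81]
(318, 184) d [27.  28.1] [ 0.5081 -0.0337  0.136 ]
(264, 265) d [5.6 6.7] [0.2977 0.2222 0.058 ]
(56, 271) d [18.5 75.1] [0.2158 0.8421 0.058 ]
(73, 193) d [39.  65.6] [0.4565 0.8486 0.058 ]
(219, 140) d [12.6 13.4] [0.6781 0.4178 0.058 ]
(96, 127) d [11.1 38.7] [0.6816 0.8242 0.058 ]
```

>>> play_rows(
  targets=[
    {"delta_pos": [-0.007, -0.04, 0], "delta_rot": [0, 0.001, 0], "claw": 60},
    {"delta_pos": [-0.014, -0.08, 0], "delta_rot": [0, 0.001, 0], "claw": 60},
    {"delta_pos": [-0.021, -0.12, 0], "delta_rot": [0, 0.001, 0], "claw": 60},
    {"delta_pos": [-0.028, -0.16, 0], "delta_rot": [0, 0.001, 0], "claw": 60},
    {"delta_pos": [-0.034, -0.2, 0], "delta_rot": [0, 0.001, 0], "claw": 60},
    {"delta_pos": [-0.0425, -0.235, 0], "delta_rot": [0, 0.001, 0], "claw": 60},
    {"delta_pos": [-0.0425, -0.249, 0], "delta_rot": [0, 0.001, 0], "claw": 60},
    {"delta_pos": [-0.0425, -0.249, -0.03], "delta_rot": [0, 0.001, 0], "claw": 60},
    {"delta_pos": [-0.0425, -0.249, -0.065], "delta_rot": [0, 0.001, 0], "claw": 60},
    {"delta_pos": [-0.0425, -0.249, -0.1], "delta_rot": [0, 0.001, 0], "claw": 60},
    {"delta_pos": [-0.0425, -0.249, -0.125], "delta_rot": [0, 0.001, 0], "claw": 60},
    {"delta_pos": [-0.0425, -0.249, -0.137], "delta_rot": [0, 0.001, 0], "claw": 60},
    {"delta_pos": [-0.0425, -0.249, -0.137], "delta_rot": [0, 0.001, 0], "claw": 60},
    {"delta_pos": [-0.0425, -0.249, -0.137], "delta_rot": [0, 0.001, 0], "claw": 15},
    {"delta_pos": [-0.0425, -0.249, -0.137], "delta_rot": [0, 0.001, 0], "claw": 15},
    {"delta_pos": [-0.0425, -0.249, -0.137], "delta_rot": [0, 0.001, 0], "claw": 15},
    {"delta_pos": [-0.0425, -0.249, -0.137], "delta_rot": [0, 0.001, 0], "claw": 15},
    {"delta_pos": [-0.0425, -0.249, -0.137], "delta_rot": [0, 0.001, 0], "claw": 15},
    {"delta_pos": [-0.0425, -0.249, -0.137], "delta_rot": [0, 0.001, 0], "claw": 15},
  ],
  newtons=30,
)

```text
time: 29.98
eef_pos: [0.4713, -0.2837, 0.1103]
tcp_rot: [0.011, 0.707, -0.01, 0.707]
contact_force: [0.6, 0.9, 6.9]
opening: 0.296
```

>>> play_rows(
  targets=[
    {"delta_pos": [0.0036, 0.017, 0], "delta_rot": [0, 0, 0], "claw": 15},
    {"delta_pos": [0.0128, 0.0317, 0], "delta_rot": [0, 0, 0], "claw": 15},
    {"delta_pos": [0.0265, 0.0424, 0], "delta_rot": [0, 0, 0], "claw": 15},
    {"delta_pos": [0.043, 0.0478, 0], "delta_rot": [0, 0, 0], "claw": 15},
    {"delta_pos": [0.0604, 0.0472, 0], "delta_rot": [0, 0, 0], "claw": 15},
    {"delta_pos": [0.0765, 0.0407, 0], "delta_rot": [0, 0, 0], "claw": 15},
    {"delta_pos": [0.0894, 0.029, 0], "delta_rot": [0, 0, 0], "claw": 15},
    {"delta_pos": [0.0975, 0.0137, 0], "delta_rot": [0, 0, 0], "claw": 15},
    {"delta_pos": [0.0999, -0.0035, 0], "delta_rot": [0, 0, 0], "claw": 15},
    {"delta_pos": [0.0963, -0.0205, 0], "delta_rot": [0, 0, 0], "claw": 15},
    {"delta_pos": [0.0871, -0.0352, 0], "delta_rot": [0, 0, 0], "claw": 15},
    {"delta_pos": [0.0734, -0.0459, 0], "delta_rot": [0, 0, 0], "claw": 15},
    {"delta_pos": [0.0569, -0.0513, 0], "delta_rot": [0, 0, 0], "claw": 15},
    {"delta_pos": [0.0396, -0.0507, 0], "delta_rot": [0, 0, 0], "claw": 15},
    {"delta_pos": [0.0235, -0.0441, 0], "delta_rot": [0, 0, 0], "claw": 15},
    {"delta_pos": [0.0106, -0.0325, 0], "delta_rot": [0, 0, 0], "claw": 15},
    {"delta_pos": [0.0024, -0.0172, 0], "delta_rot": [0, 0, 0], "claw": 15},
    {"delta_pos": [0, 0, 0], "delta_rot": [0, 0, 0], "claw": 15},
    {"delta_pos": [0, 0, 0], "delta_rot": [0, 0, 0], "claw": 15},
  ],
)

```text
time: 31.57
eef_pos: [0.4714, -0.2824, 0.1104]
tcp_rot: [0.012, 0.706, -0.01, 0.708]
contact_force: [2.8, 1.6, -0.9]
opening: 0.295
```

>>> play_rows(
  targets=[
    {"delta_pos": [0.0036, 0.016, 0], "delta_rot": [0, 0, 0], "claw": 15},
    {"delta_pos": [0.0128, 0.0307, 0], "delta_rot": [0, 0, 0], "claw": 15},
    {"delta_pos": [0.0265, 0.0414, 0], "delta_rot": [0, 0, 0], "claw": 15},
    {"delta_pos": [0.043, 0.0468, 0], "delta_rot": [0, 0, 0], "claw": 15},
    {"delta_pos": [0.0604, 0.0462, 0], "delta_rot": [0, 0, 0], "claw": 15},
    {"delta_pos": [0.0765, 0.0397, 0], "delta_rot": [0, 0, 0], "claw": 15},
    {"delta_pos": [0.0894, 0.028, 0], "delta_rot": [0, 0, 0], "claw": 15},
    {"delta_pos": [0.0975, 0.0127, 0], "delta_rot": [0, 0, 0], "claw": 15},
    {"delta_pos": [0.0999, -0.0045, 0], "delta_rot": [0, 0, 0], "claw": 15},
    {"delta_pos": [0.0963, -0.0215, 0], "delta_rot": [0, 0, 0], "claw": 15},
    {"delta_pos": [0.0871, -0.0362, 0], "delta_rot": [0, 0, 0], "claw": 15},
    {"delta_pos": [0.0734, -0.0469, 0], "delta_rot": [0, 0, 0], "claw": 15},
    {"delta_pos": [0.0569, -0.0523, 0], "delta_rot": [0, 0, 0], "claw": 15},
    {"delta_pos": [0.0396, -0.0517, 0], "delta_rot": [0, 0, 0], "claw": 15},
    {"delta_pos": [0.0235, -0.0451, 0], "delta_rot": [0, 0, 0], "claw": 15},
    {"delta_pos": [0.0106, -0.0335, 0], "delta_rot": [0, 0, 0], "claw": 15},
    {"delta_pos": [0.0024, -0.0182, 0], "delta_rot": [0, 0, 0], "claw": 15},
    {"delta_pos": [0, -0.001, 0], "delta_rot": [0, 0, 0], "claw": 15},
    {"delta_pos": [0, -0.001, 0], "delta_rot": [0, 0, 0], "claw": 15},
    {"delta_pos": [0, -0.001, 0], "delta_rot": [0, 0, 0], "claw": 15},
  ],
)

```text
time: 33.23
eef_pos: [0.4713, -0.2839, 0.1104]
tcp_rot: [0.012, 0.705, -0.011, 0.71]
contact_force: [5.0, 1.5, -2.9]
opening: 0.295
```

Now release and go over to the third pinion, checking the table on the way.

>>> play_rows(
  targets=[
    {"delta_pos": [0, 0, 0], "delta_rot": [0, 0, 0], "claw": 60},
    {"delta_pos": [0, 0, 0], "delta_rot": [0, 0, 0], "claw": 60},
    {"delta_pos": [0, 0, 0], "delta_rot": [0, 0, 0], "claw": 60},
    {"delta_pos": [0, 0, 0], "delta_rot": [0, 0, 0], "claw": 60},
    {"delta_pos": [0, 0, 0.03], "delta_rot": [0, 0, 0], "claw": 60},
    {"delta_pos": [0, 0, 0.07], "delta_rot": [0, 0, 0], "claw": 60},
    {"delta_pos": [0, 0, 0.11], "delta_rot": [0, 0.001, 0], "claw": 60},
    {"delta_pos": [0, 0, 0.14], "delta_rot": [0, 0.001, 0], "claw": 60},
    {"delta_pos": [0.01, 0.04, 0.14], "delta_rot": [0, 0.001, 0], "claw": 60},
    {"delta_pos": [0.02, 0.08, 0.14], "delta_rot": [0, 0.001, 0], "claw": 60},
    {"delta_pos": [0.025, 0.12, 0.14], "delta_rot": [0, 0.001, 0], "claw": 60},
    {"delta_pos": [0.03, 0.16, 0.14], "delta_rot": [0, 0.001, 0], "claw": 60},
    {"delta_pos": [0.03, 0.2, 0.14], "delta_rot": [0, 0.001, 0], "claw": 60},
    {"delta_pos": [0.03, 0.22, 0.14], "delta_rot": [0, 0.001, 0], "claw": 60},
    {"delta_pos": [0.03, 0.22, 0.14], "delta_rot": [0, 0.001, 0], "claw": 60},
    {"delta_pos": [0.03, 0.22, 0.14], "delta_rot": [0, 0.001, 0], "claw": 60},
  ],
)

```text
time: 34.57
eef_pos: [0.5014, -0.0635, 0.2506]
tcp_rot: [0.01, 0.705, -0.011, 0.709]
contact_force: [0.3, 0.1, -0.3]
opening: 0.699
```

Run:
```python
from h import *
s=st(); im=pic('wrist','w11'); 
ring(im,300,400,130,222)
a=cv2.imread('pics/w7_raw.png'); print('diff region mean', cv2.absdiff(a,im).mean())
pic('top','t11',box=(190,90,480,250),scale=2.7)
```

```text
t 34.57 p [ 0.5014 -0.0635  0.2506] rot [[0.004, -0.001, -1.0], [0.03, 1.0, -0.0], [1.0, -0.03, 0.004]] F [ 0.3  0.1 -0.3] op 0.699 q [-0.33 -0.12  1.96  0.    1.3  -1.87]
ring [ 0.5105 -0.0366] 1299 1422 0.0355
diff region mean 9.46369921875
```

View pics/t11.png

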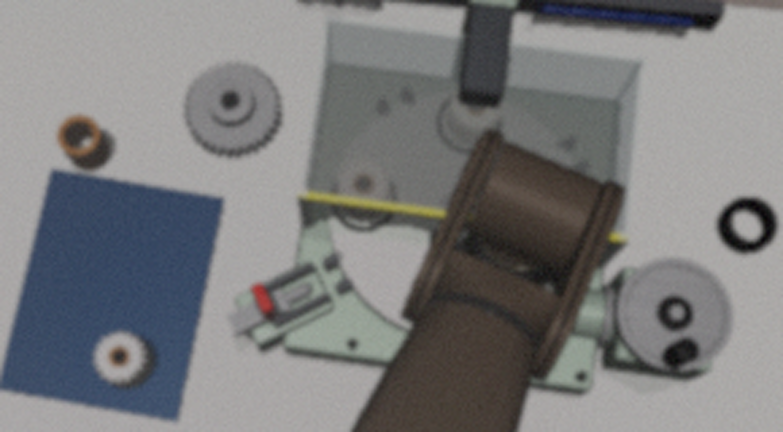

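The top picture shows pinions at stations 1 (363,185) and 2 (475,115), under the guard and head. The third stands unmoved on the mat at (119,356), and the bolt is out.

>>> play_rows(
  targets=[
    {"delta_pos": [0, 0.04, 0], "delta_rot": [0, 0, 0], "claw": 82},
    {"delta_pos": [0, 0.08, 0], "delta_rot": [0, 0, 0], "claw": 82},
    {"delta_pos": [0, 0.12, 0], "delta_rot": [0, 0, 0], "claw": 82},
    {"delta_pos": [0, 0.16, 0], "delta_rot": [0, 0, 0], "claw": 82},
    {"delta_pos": [0, 0.2, 0], "delta_rot": [0, 0, 0], "claw": 82},
    {"delta_pos": [-0.01, 0.24, 0], "delta_rot": [0, 0, 0], "claw": 82},
    {"delta_pos": [-0.03, 0.28, 0], "delta_rot": [0, 0, 0], "claw": 82},
    {"delta_pos": [-0.05, 0.315, 0], "delta_rot": [0, 0, 0], "claw": 82},
    {"delta_pos": [-0.07, 0.35, -0.02], "delta_rot": [0, 0, 0], "claw": 82},
    {"delta_pos": [-0.0845, 0.38, -0.05], "delta_rot": [0, 0, 0], "claw": 82},
    {"delta_pos": [-0.0845, 0.3935, -0.075], "delta_rot": [0, 0, 0], "claw": 82},
    {"delta_pos": [-0.0845, 0.3935, -0.075], "delta_rot": [0, 0, 0], "claw": 82},
    {"delta_pos": [-0.0845, 0.3935, -0.075], "delta_rot": [0, 0, 0], "claw": 82},
    {"delta_pos": [-0.0845, 0.3935, -0.075], "delta_rot": [0, 0, 0], "claw": 82},
  ],
)

```text
time: 35.83
eef_pos: [0.4186, 0.3277, 0.1764]
tcp_rot: [0.012, 0.705, -0.012, 0.709]
contact_force: [0.2, 0.6, -0.3]
opening: 0.958
```

Run:
```python
from h import *
st(); im=pic('wrist','w12'); pinions(im=im,lim=380)
```

```text
t 35.83 p [0.4186 0.3277 0.1764] rot [[0.005, -0.0, -1.0], [0.035, 0.999, -0.0], [0.999, -0.035, 0.005]] F [ 0.2  0.6 -0.3] op 0.958 q [ 0.47  0.01  1.97 -0.    1.15 -1.06]
(322, 186) d [25.8 27.3] [0.4186 0.3306 0.058 ]
(611, 85) d [27.4 36.4] [0.3489 0.545  0.058 ]
(159, 23) d [32.2 38.7] [0.2968 0.2215 0.058 ]
```

>>> play_rows(
  targets=[
    {"delta_pos": [-0.001, 0.0025, -0.04], "delta_rot": [0, 0.001, 0], "claw": 82},
    {"delta_pos": [-0.001, 0.0025, -0.08], "delta_rot": [0, 0.001, 0], "claw": 82},
    {"delta_pos": [-0.001, 0.0025, -0.11], "delta_rot": [0, 0.001, 0], "claw": 82},
    {"delta_pos": [-0.001, 0.0025, -0.14], "delta_rot": [0, 0.001, 0], "claw": 82},
    {"delta_pos": [-0.001, 0.0025, -0.16], "delta_rot": [0, 0.001, 0], "claw": 82},
    {"delta_pos": [-0.001, 0.0025, -0.174], "delta_rot": [0, 0.001, 0], "claw": 82},
    {"delta_pos": [-0.001, 0.0025, -0.174], "delta_rot": [0, 0.001, 0], "claw": 82},
    {"delta_pos": [-0.001, 0.0025, -0.174], "delta_rot": [0, 0.001, 0], "claw": 40},
    {"delta_pos": [-0.001, 0.0025, -0.174], "delta_rot": [0, 0.001, 0], "claw": 40},
    {"delta_pos": [-0.001, 0.0025, -0.174], "delta_rot": [0, 0.001, 0], "claw": 40},
    {"delta_pos": [-0.001, 0.0025, -0.174], "delta_rot": [0, 0.001, 0], "claw": 40},
    {"delta_pos": [-0.001, 0.0025, -0.174], "delta_rot": [0, 0.001, 0], "claw": 40},
    {"delta_pos": [-0.001, 0.0025, -0.174], "delta_rot": [0, 0.001, 0], "claw": 40},
  ],
  newtons=60,
)

```text
time: 36.97
eef_pos: [0.4205, 0.331, 0.0058]
tcp_rot: [0.013, 0.704, -0.011, 0.71]
contact_force: [1.1, -2.0, 6.8]
opening: 0.694
```

>>> play_rows(
  targets=[
    {"delta_pos": [0, 0, 0.03], "delta_rot": [0, 0, 0], "claw": 40},
    {"delta_pos": [0, 0, 0.06], "delta_rot": [0, 0, 0], "claw": 40},
    {"delta_pos": [0, 0, 0.095], "delta_rot": [0, 0, 0], "claw": 40},
    {"delta_pos": [0, 0, 0.13], "delta_rot": [0, 0, 0], "claw": 40},
    {"delta_pos": [0.01, -0.02, 0.155], "delta_rot": [0, 0, 0], "claw": 40},
    {"delta_pos": [0.025, -0.05, 0.165], "delta_rot": [0, 0, 0], "claw": 40},
    {"delta_pos": [0.04, -0.08, 0.165], "delta_rot": [0, 0, 0], "claw": 40},
    {"delta_pos": [0.05, -0.11, 0.165], "delta_rot": [0, 0, 0], "claw": 40},
    {"delta_pos": [0.06, -0.14, 0.165], "delta_rot": [0, 0, 0], "claw": 40},
    {"delta_pos": [0.07, -0.17, 0.165], "delta_rot": [0, 0, 0], "claw": 40},
    {"delta_pos": [0.08, -0.2, 0.165], "delta_rot": [0, 0, 0], "claw": 40},
    {"delta_pos": [0.085, -0.235, 0.165], "delta_rot": [0, 0, 0], "claw": 40},
    {"delta_pos": [0.09, -0.27, 0.165], "delta_rot": [0, 0, 0], "claw": 40},
    {"delta_pos": [0.09, -0.305, 0.165], "delta_rot": [0, 0, 0], "claw": 40},
    {"delta_pos": [0.0905, -0.34, 0.165], "delta_rot": [0, 0, 0], "claw": 40},
    {"delta_pos": [0.0905, -0.366, 0.165], "delta_rot": [0, 0, 0], "claw": 40},
    {"delta_pos": [0.0905, -0.366, 0.165], "delta_rot": [0, 0, 0], "claw": 40},
    {"delta_pos": [0.0905, -0.366, 0.165], "delta_rot": [0, 0, 0], "claw": 40},
    {"delta_pos": [0.0905, -0.366, 0.165], "delta_rot": [0, 0, 0], "claw": 40},
  ],
)

```text
time: 38.55
eef_pos: [0.5105, -0.0345, 0.1706]
tcp_rot: [0.013, 0.704, -0.011, 0.71]
contact_force: [-0.1, 0.7, -1.2]
opening: 0.689
```

Run:
```python
from h import *
s=st(); im=pic('wrist','w13'); pinions(lim=370,z=s['eef_pos'][2]+.0522,im=im); ring(im)
```

```text
t 38.55 p [ 0.5105 -0.0345  0.1706] rot [[0.008, 0.003, -1.0], [0.035, 0.999, 0.003], [0.999, -0.035, 0.008]] F [-0.1  0.7 -1.2] op 0.689 q [-0.27 -0.03  2.03  0.01  1.14 -1.81]
(318, 330) d [55.8 68.4] [ 0.5082 -0.0346  0.2228]
ring [ 0.5111 -0.035 ] 1123 1135 0.0358
```

>>> play_rows(
  targets=[
    {"delta_pos": [0.0028, -0.0004, -0.025], "delta_rot": [0, 0, 0], "claw": 40},
    {"delta_pos": [0.0028, -0.0004, -0.045], "delta_rot": [0, 0, 0], "claw": 40},
    {"delta_pos": [0.0028, -0.0004, -0.06], "delta_rot": [0, 0, 0], "claw": 40},
    {"delta_pos": [0.0028, -0.0004, -0.07], "delta_rot": [0, 0, 0], "claw": 40},
    {"delta_pos": [0.0028, -0.0004, -0.076], "delta_rot": [0, 0, 0], "claw": 40},
    {"delta_pos": [0.0028, -0.0004, -0.08], "delta_rot": [0, 0, 0], "claw": 40},
    {"delta_pos": [0.0028, -0.0004, -0.084], "delta_rot": [0, 0, 0], "claw": 40},
    {"delta_pos": [0.0028, -0.0004, -0.0865], "delta_rot": [0, 0, 0], "claw": 40},
    {"delta_pos": [0.0028, -0.0004, -0.0865], "delta_rot": [0, 0, 0], "claw": 40},
  ],
)

```text
time: 39.35
eef_pos: [0.5136, -0.0344, 0.0843]
tcp_rot: [0.013, 0.704, -0.011, 0.71]
contact_force: [-0.7, 0.0, -1.2]
opening: 0.686
```

>>> play_rows(
  targets=[
    {"delta_pos": [0, 0, 0], "delta_rot": [0, 0, 0], "claw": 80},
    {"delta_pos": [0, 0, 0], "delta_rot": [0, 0, 0], "claw": 80},
    {"delta_pos": [0, 0, 0], "delta_rot": [0, 0, 0], "claw": 80},
    {"delta_pos": [0, 0, 0], "delta_rot": [0, 0, 0], "claw": 80},
    {"delta_pos": [0, 0, 0.02], "delta_rot": [0, 0, 0], "claw": 80},
    {"delta_pos": [0, 0, 0.05], "delta_rot": [0, 0.001, 0], "claw": 80},
    {"delta_pos": [0, 0, 0.09], "delta_rot": [0, 0.002, 0], "claw": 80},
    {"delta_pos": [0, 0, 0.13], "delta_rot": [0, 0.002, 0], "claw": 80},
    {"delta_pos": [0, 0, 0.16], "delta_rot": [0, 0.002, 0], "claw": 80},
    {"delta_pos": [0, 0, 0.16], "delta_rot": [0, 0.002, 0], "claw": 80},
    {"delta_pos": [0, 0, 0.16], "delta_rot": [0, 0.002, 0], "claw": 80},
  ],
)

```text
time: 40.27
eef_pos: [0.515, -0.0348, 0.2474]
tcp_rot: [0.012, 0.704, -0.012, 0.71]
contact_force: [-0.3, 0.7, -1.4]
opening: 0.938
```

Run:
```python
from h import *
s=st(); im=pic('wrist','w14'); pinions(lim=360,z=.136,im=im)
```

```text
t 40.27 p [ 0.515  -0.0348  0.2474] rot [[0.008, 0.001, -1.0], [0.034, 0.999, 0.001], [0.999, -0.034, 0.008]] F [-0.3  0.7 -1.4] op 0.938 q [-0.27 -0.09  1.94  0.    1.28 -1.8 ]
(318, 184) d [26.9 28.6] [ 0.5084 -0.0341  0.136 ]
```

>>> play_rows(
  targets=[
    {"delta_pos": [-0.007, -0.04, 0], "delta_rot": [0, 0.001, 0], "claw": 60},
    {"delta_pos": [-0.014, -0.08, 0], "delta_rot": [0, 0.001, 0], "claw": 60},
    {"delta_pos": [-0.021, -0.12, 0], "delta_rot": [0, 0.001, 0], "claw": 60},
    {"delta_pos": [-0.028, -0.16, 0], "delta_rot": [0, 0.001, 0], "claw": 60},
    {"delta_pos": [-0.034, -0.2, 0], "delta_rot": [0, 0.001, 0], "claw": 60},
    {"delta_pos": [-0.043, -0.235, 0], "delta_rot": [0, 0.001, 0], "claw": 60},
    {"delta_pos": [-0.043, -0.249, 0], "delta_rot": [0, 0.001, 0], "claw": 60},
    {"delta_pos": [-0.043, -0.249, -0.03], "delta_rot": [0, 0.001, 0], "claw": 60},
    {"delta_pos": [-0.043, -0.249, -0.065], "delta_rot": [0, 0.001, 0], "claw": 60},
    {"delta_pos": [-0.043, -0.249, -0.1], "delta_rot": [0, 0.001, 0], "claw": 60},
    {"delta_pos": [-0.043, -0.249, -0.125], "delta_rot": [0, 0.001, 0], "claw": 60},
    {"delta_pos": [-0.043, -0.249, -0.136], "delta_rot": [0, 0.001, 0], "claw": 60},
    {"delta_pos": [-0.043, -0.249, -0.136], "delta_rot": [0, 0.001, 0], "claw": 60},
    {"delta_pos": [-0.043, -0.249, -0.136], "delta_rot": [0, 0.001, 0], "claw": 15},
    {"delta_pos": [-0.043, -0.249, -0.136], "delta_rot": [0, 0.001, 0], "claw": 15},
    {"delta_pos": [-0.043, -0.249, -0.136], "delta_rot": [0, 0.001, 0], "claw": 15},
    {"delta_pos": [-0.043, -0.249, -0.136], "delta_rot": [0, 0.001, 0], "claw": 15},
    {"delta_pos": [-0.043, -0.249, -0.136], "delta_rot": [0, 0.001, 0], "claw": 15},
    {"delta_pos": [-0.043, -0.249, -0.136], "delta_rot": [0, 0.001, 0], "claw": 15},
  ],
  newtons=30,
)

```text
time: 41.9
eef_pos: [0.4721, -0.2844, 0.1113]
tcp_rot: [0.012, 0.706, -0.012, 0.708]
contact_force: [-0.3, 1.2, 6.5]
opening: 0.298
```

>>> play_rows(
  targets=[
    {"delta_pos": [0.0036, 0.017, 0], "delta_rot": [0, 0, 0], "claw": 15},
    {"delta_pos": [0.0128, 0.0317, 0], "delta_rot": [0, 0, 0], "claw": 15},
    {"delta_pos": [0.0265, 0.0424, 0], "delta_rot": [0, 0, 0], "claw": 15},
    {"delta_pos": [0.043, 0.0478, 0], "delta_rot": [0, 0, 0], "claw": 15},
    {"delta_pos": [0.0604, 0.0472, 0], "delta_rot": [0, 0, 0], "claw": 15},
    {"delta_pos": [0.0765, 0.0407, 0], "delta_rot": [0, 0, 0], "claw": 15},
    {"delta_pos": [0.0894, 0.029, 0], "delta_rot": [0, 0, 0], "claw": 15},
    {"delta_pos": [0.0975, 0.0137, 0], "delta_rot": [0, 0, 0], "claw": 15},
    {"delta_pos": [0.0999, -0.0035, 0], "delta_rot": [0, 0, 0], "claw": 15},
    {"delta_pos": [0.0963, -0.0205, 0], "delta_rot": [0, 0, 0], "claw": 15},
    {"delta_pos": [0.0871, -0.0352, 0], "delta_rot": [0, 0, 0], "claw": 15},
    {"delta_pos": [0.0734, -0.0459, 0], "delta_rot": [0, 0, 0], "claw": 15},
    {"delta_pos": [0.0569, -0.0513, 0], "delta_rot": [0, 0, 0], "claw": 15},
    {"delta_pos": [0.0396, -0.0507, 0], "delta_rot": [0, 0, 0], "claw": 15},
    {"delta_pos": [0.0235, -0.0441, 0], "delta_rot": [0, 0, 0], "claw": 15},
    {"delta_pos": [0.0106, -0.0325, 0], "delta_rot": [0, 0, 0], "claw": 15},
    {"delta_pos": [0.0024, -0.0172, 0], "delta_rot": [0, 0, 0], "claw": 15},
    {"delta_pos": [0, 0, 0], "delta_rot": [0, 0, 0], "claw": 15},
    {"delta_pos": [0, 0, 0], "delta_rot": [0, 0, 0], "claw": 15},
  ],
)

```text
time: 43.48
eef_pos: [0.4722, -0.283, 0.1114]
tcp_rot: [0.012, 0.704, -0.012, 0.71]
contact_force: [2.8, 1.5, -1.7]
opening: 0.296
```

>>> play_rows(
  targets=[
    {"delta_pos": [0.0036, 0.0163, 0], "delta_rot": [0, 0, 0], "claw": 15},
    {"delta_pos": [0.0128, 0.031, 0], "delta_rot": [0, 0, 0], "claw": 15},
    {"delta_pos": [0.0265, 0.0417, 0], "delta_rot": [0, 0, 0], "claw": 15},
    {"delta_pos": [0.043, 0.0471, 0], "delta_rot": [0, 0, 0], "claw": 15},
    {"delta_pos": [0.0604, 0.0465, 0], "delta_rot": [0, 0, 0], "claw": 15},
    {"delta_pos": [0.0765, 0.04, 0], "delta_rot": [0, 0, 0], "claw": 15},
    {"delta_pos": [0.0894, 0.0283, 0], "delta_rot": [0, 0, 0], "claw": 15},
    {"delta_pos": [0.0975, 0.013, 0], "delta_rot": [0, 0, 0], "claw": 15},
    {"delta_pos": [0.0999, -0.0042, 0], "delta_rot": [0, 0, 0], "claw": 15},
    {"delta_pos": [0.0963, -0.0212, 0], "delta_rot": [0, 0, 0], "claw": 15},
    {"delta_pos": [0.0871, -0.0359, 0], "delta_rot": [0, 0, 0], "claw": 15},
    {"delta_pos": [0.0734, -0.0466, 0], "delta_rot": [0, 0, 0], "claw": 15},
    {"delta_pos": [0.0569, -0.052, 0], "delta_rot": [0, 0, 0], "claw": 15},
    {"delta_pos": [0.0396, -0.0514, 0], "delta_rot": [0, 0, 0], "claw": 15},
    {"delta_pos": [0.0235, -0.0448, 0], "delta_rot": [0, 0, 0], "claw": 15},
    {"delta_pos": [0.0106, -0.0332, 0], "delta_rot": [0, 0, 0], "claw": 15},
    {"delta_pos": [0.0024, -0.0179, 0], "delta_rot": [0, 0, 0], "claw": 15},
    {"delta_pos": [0, -0.0007, 0], "delta_rot": [0, 0, 0], "claw": 15},
    {"delta_pos": [0, -0.0007, 0], "delta_rot": [0, 0, 0], "claw": 15},
    {"delta_pos": [0, -0.0007, 0], "delta_rot": [0, 0, 0], "claw": 15},
  ],
)

```text
time: 45.15
eef_pos: [0.4722, -0.284, 0.1113]
tcp_rot: [0.012, 0.703, -0.013, 0.711]
contact_force: [2.6, 1.0, -1.4]
opening: 0.298
```

>>> play_rows(
  targets=[
    {"delta_pos": [0, 0, 0], "delta_rot": [0, 0, 0], "claw": 60},
    {"delta_pos": [0, 0, 0], "delta_rot": [0, 0, 0], "claw": 60},
    {"delta_pos": [0, 0, 0], "delta_rot": [0, 0, 0], "claw": 60},
    {"delta_pos": [0, 0, 0], "delta_rot": [0, 0, 0], "claw": 60},
    {"delta_pos": [0, 0, 0.03], "delta_rot": [0, 0, 0], "claw": 60},
    {"delta_pos": [0, 0, 0.07], "delta_rot": [0, 0, 0], "claw": 60},
    {"delta_pos": [0, 0, 0.11], "delta_rot": [0, 0.001, 0], "claw": 60},
    {"delta_pos": [0, 0, 0.14], "delta_rot": [0, 0.001, 0], "claw": 60},
    {"delta_pos": [0.01, 0.04, 0.14], "delta_rot": [0, 0.001, 0], "claw": 60},
    {"delta_pos": [0.02, 0.08, 0.14], "delta_rot": [0, 0.001, 0], "claw": 60},
    {"delta_pos": [0.025, 0.12, 0.14], "delta_rot": [0, 0.001, 0], "claw": 60},
    {"delta_pos": [0.03, 0.16, 0.14], "delta_rot": [0, 0.001, 0], "claw": 60},
    {"delta_pos": [0.03, 0.2, 0.14], "delta_rot": [0, 0.001, 0], "claw": 60},
    {"delta_pos": [0.03, 0.24, 0.14], "delta_rot": [0, 0.001, 0], "claw": 60},
    {"delta_pos": [0.03, 0.25, 0.14], "delta_rot": [0, 0.001, 0], "claw": 60},
    {"delta_pos": [0.03, 0.25, 0.14], "delta_rot": [0, 0.001, 0], "claw": 60},
    {"delta_pos": [0.03, 0.25, 0.14], "delta_rot": [0, 0.001, 0], "claw": 60},
  ],
)

```text
time: 46.57
eef_pos: [0.5023, -0.0343, 0.2515]
tcp_rot: [0.011, 0.704, -0.013, 0.71]
contact_force: [0.7, -0.5, -0.2]
opening: 0.699
```

Run:
```python
from h import *
s=st(); im=pic('wrist','w15'); ring(im,265,370,130,222)
hsv=cv2.cvtColor(im,cv2.COLOR_BGR2HSV); m=((hsv[...,0]<8)|(hsv[...,0]>172))&(hsv[...,1]>150); m[:,:400]=0
ys,xs=np.where(m); print(xs.min(),xs.max(),ys.min(),ys.max()); c=np.array([xs.mean(),ys.mean()]); print(c,[ray('wrist',*c,z).round(4) for z in(.12,.136)])
```

```text
t 46.57 p [ 0.5023 -0.0343  0.2515] rot [[0.008, -0.002, -1.0], [0.034, 0.999, -0.002], [0.999, -0.034, 0.008]] F [ 0.7 -0.5 -0.2] op 0.699 q [-0.27 -0.13  1.96  0.    1.29 -1.81]
ring [ 0.5103 -0.036 ] 1245 1311 0.0355
400 593 130 398
[559.57343358 155.83809524] [array([0.487 , 0.1624, 0.12  ]), array([0.4831, 0.1513, 0.136 ])]
```

View pics/w15.png

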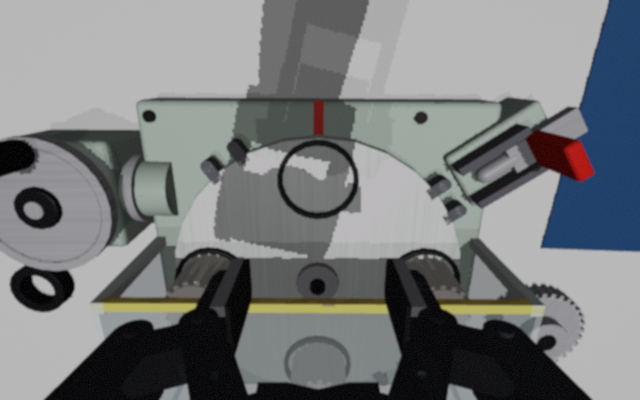

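All three pinions are under the guard: stations 1 and 3 show at the yellow edge, station 2 at (318,360). The front nest is empty and lined up with the red mark. Now the bolt.

>>> play_rows(
  targets=[
    {"delta_pos": [-0.003, 0.04, 0], "delta_rot": [0, 0, 0.035], "claw": 45},
    {"delta_pos": [-0.006, 0.08, 0], "delta_rot": [0, 0, 0.07], "claw": 45},
    {"delta_pos": [-0.009, 0.12, 0], "delta_rot": [0, 0, 0.105], "claw": 45},
    {"delta_pos": [-0.012, 0.16, 0], "delta_rot": [0, 0, 0.14], "claw": 45},
    {"delta_pos": [-0.0155, 0.19, 0], "delta_rot": [0, 0, 0.17], "claw": 45},
    {"delta_pos": [-0.0155, 0.203, 0], "delta_rot": [0, 0, 0.1935], "claw": 45},
    {"delta_pos": [-0.0155, 0.203, 0], "delta_rot": [0, 0, 0.1935], "claw": 45},
    {"delta_pos": [-0.0155, 0.203, -0.02], "delta_rot": [0, 0, 0.1935], "claw": 45},
    {"delta_pos": [-0.0155, 0.203, -0.05], "delta_rot": [0, 0, 0.1935], "claw": 45},
    {"delta_pos": [-0.0155, 0.203, -0.08], "delta_rot": [0, 0, 0.1935], "claw": 45},
    {"delta_pos": [-0.0155, 0.203, -0.08], "delta_rot": [0, 0, 0.1935], "claw": 45},
    {"delta_pos": [-0.0155, 0.203, -0.08], "delta_rot": [0, 0, 0.1935], "claw": 45},
  ],
)

```text
time: 47.62
eef_pos: [0.4863, 0.1658, 0.1698]
tcp_rot: [-0.198, 0.678, 0.199, 0.68]
contact_force: [0.4, 0.2, 1.2]
opening: 0.523
```

Run:
```python
from h import *
s=st(); im=pic('wrist','w16')
hsv=cv2.cvtColor(im,cv2.COLOR_BGR2HSV); m=(((hsv[...,0]<8)|(hsv[...,0]>172))&(hsv[...,1]>150)).astype(np.uint8)
n,l,st_,ce=cv2.connectedComponentsWithStats(m); i=1+np.argmax(st_[1:,4]); x,y,w,h,a=st_[i]; print(st_[i],ce[i])
V=[(r,int(im[r][l[r]==i][:,2].mean()),int((l[r]==i).sum())) for r in range(y,y+h,2)]; print(V)
for r in(y+h*.5,y+h): print(r,ray('wrist',ce[i][0],r,.136).round(4))
```

```text
t 47.62 p [0.4863 0.1658 0.1698] rot [[0.003, 0.002, -1.0], [-0.538, 0.843, -0.0], [0.843, 0.538, 0.003]] F [0.4 0.2 1.2] op 0.523 q [ 0.13 -0.02  2.02  0.    1.14 -2.01]
[ 308  182   24   77 1562] [320.1453265  220.39756722]
[(182, 63, 9), (184, 64, 18), (186, 65, 17), (188, 65, 19), (190, 65, 19), (192, 65, 19), (194, 66, 19), (196, 66, 19), (198, 66, 20), (200, 66, 20), (202, 66, 21), (204, 65, 21), (206, 67, 22), (208, 79, 22), (210, 93, 22), (212, 99, 22), (214, 103, 22), (216, 102, 22), (218, 102, 23), (220, 100, 23), (222, 100, 23), (224, 101, 22), (226, 101, 22), (228, 101, 22), (230, 101, 22), (232, 101, 22), (234, 102, 21), (236, 102, 20), (238, 102, 20), (240, 102, 20), (242, 102, 20), (244, 101, 20), (246, 101, 20), (248, 101, 20), (250, 101, 20), (252, 101, 20), (254, 101, 20), (256, 101, 18), (258, 104, 14)]
220.5 [0.4822 0.164  0.136 ]
259 [0.5033 0.1776 0.136 ]
```

>>> play_rows(
  targets=[
    {"delta_pos": [0.002, 0.0018, -0.03], "delta_rot": [0, 0, 0], "claw": 45},
    {"delta_pos": [0.002, 0.0018, -0.055], "delta_rot": [0, 0, 0], "claw": 45},
    {"delta_pos": [0.002, 0.0018, -0.07], "delta_rot": [0, 0, 0], "claw": 45},
    {"delta_pos": [0.002, 0.0018, -0.077], "delta_rot": [0, 0, 0], "claw": 45},
    {"delta_pos": [0.002, 0.0018, -0.077], "delta_rot": [0, 0, 0], "claw": 45},
    {"delta_pos": [0.002, 0.0018, -0.077], "delta_rot": [0, 0, 0], "claw": 8},
    {"delta_pos": [0.002, 0.0018, -0.077], "delta_rot": [0, 0, 0], "claw": 8},
    {"delta_pos": [0.002, 0.0018, -0.077], "delta_rot": [0, 0, 0], "claw": 8},
    {"delta_pos": [0.002, 0.0018, -0.077], "delta_rot": [0, 0, 0], "claw": 8},
    {"delta_pos": [0.002, 0.0018, -0.077], "delta_rot": [0, 0, 0], "claw": 8},
    {"delta_pos": [0.002, 0.0018, -0.077], "delta_rot": [0, 0, 0], "claw": 8},
  ],
  newtons=40,
)

```text
time: 48.58
eef_pos: [0.4913, 0.1686, 0.0974]
tcp_rot: [-0.199, 0.675, 0.199, 0.683]
contact_force: [-1.2, -0.2, 6.0]
opening: 0.158
```

>>> play_rows(
  targets=[
    {"delta_pos": [0.0035, -0.0055, 0], "delta_rot": [0, 0, 0], "claw": 8},
    {"delta_pos": [0.0075, -0.0115, 0], "delta_rot": [0, 0, 0], "claw": 8},
    {"delta_pos": [0.0115, -0.0178, 0], "delta_rot": [0, 0, 0], "claw": 8},
    {"delta_pos": [0.0155, -0.024, 0], "delta_rot": [0, 0, 0], "claw": 8},
    {"delta_pos": [0.0185, -0.0285, 0], "delta_rot": [0, 0, 0], "claw": 8},
    {"delta_pos": [0.02, -0.031, 0], "delta_rot": [0, 0, 0], "claw": 8},
    {"delta_pos": [0.02, -0.031, 0], "delta_rot": [0, 0, 0], "claw": 8},
    {"delta_pos": [0.02, -0.031, 0], "delta_rot": [0, 0, 0], "claw": 8},
    {"delta_pos": [0.02, -0.031, 0], "delta_rot": [0, 0, 0], "claw": 8},
  ],
)

```text
time: 49.33
eef_pos: [0.5091, 0.1407, 0.0974]
tcp_rot: [-0.195, 0.676, 0.201, 0.681]
contact_force: [-8.9, 15.5, 5.9]
opening: 0.155
```

>>> play_rows(
  targets=[
    {"delta_pos": [0, 0, 0], "delta_rot": [0, 0, 0], "claw": 45},
    {"delta_pos": [0, 0, 0], "delta_rot": [0, 0, 0], "claw": 45},
    {"delta_pos": [0, 0, 0], "delta_rot": [0, 0, 0], "claw": 45},
    {"delta_pos": [0, 0, 0], "delta_rot": [0, 0, 0], "claw": 45},
    {"delta_pos": [0, 0, 0.02], "delta_rot": [0, 0, 0], "claw": 45},
    {"delta_pos": [0, 0, 0.05], "delta_rot": [0, 0, 0], "claw": 45},
    {"delta_pos": [0, 0, 0.09], "delta_rot": [0, 0, 0], "claw": 60},
    {"delta_pos": [-0.002, -0.002, 0.13], "delta_rot": [0, 0, 0], "claw": 60},
    {"delta_pos": [-0.004, -0.004, 0.17], "delta_rot": [0, 0, 0], "claw": 60},
    {"delta_pos": [-0.004, -0.004, 0.21], "delta_rot": [0, 0, 0], "claw": 60},
    {"delta_pos": [-0.004, -0.004, 0.245], "delta_rot": [0, 0, 0], "claw": 60},
    {"delta_pos": [-0.004, -0.004, 0.245], "delta_rot": [0, 0, 0], "claw": 60},
    {"delta_pos": [-0.004, -0.004, 0.245], "delta_rot": [0, 0, 0], "claw": 60},
    {"delta_pos": [-0.004, -0.004, 0.245], "delta_rot": [0, 0, 0], "claw": 60},
  ],
)

```text
time: 50.5
eef_pos: [0.5051, 0.1362, 0.3418]
tcp_rot: [-0.195, 0.676, 0.201, 0.681]
contact_force: [-0.0, 0.4, -0.3]
opening: 0.706
```

Run:
```python
from h import *
s=st(); im=pic('wrist','w17'); c=ctrl.calibration('wrist')
hsv=cv2.cvtColor(im,cv2.COLOR_BGR2HSV); m=(((hsv[...,0]<8)|(hsv[...,0]>172))&(hsv[...,1]>150)).astype(np.uint8); m[:,:280]=0;m[:110]=0;m[210:]=0;m[:,360:]=0
ys,xs=np.where(m); print('red',xs.min(),xs.max(),ys.min(),ys.max())
g=ray('wrist',(xs.min()+xs.max())/2+.5,ys.max()-14.5,.136,c); print('grip',g.round(4),'r',np.hypot(g[0]-.6198,g[1]+.0382),'(home .2115)')
# front ring
ring(im,140,235,25,120)
T={0:(.5105,-.034),1:(.6241,.071),2:(.7291,-.0424),3:(.6157,-.1473)}
C=np.array(c['camera_from_world'])
for k,p in T.items():
    q=C@np.r_[p,.136,1]; u,v=c['fx']*q[0]/q[2]+c['cx'],c['fy']*q[1]/q[2]+c['cy']
    a=im[int(v)-25:int(v)+26,max(0,int(u)-25):int(u)+26]; h=cv2.cvtColor(a,cv2.COLOR_BGR2HSV); mm=(h[...,0]>4)&(h[...,0]<22)&(h[...,1]>45); yy,xx=np.where(mm)
    print(k,(round(u),round(v)),'bronze px',mm.sum(), ray('wrist',xx.mean()+max(0,int(u)-25),yy.mean()+int(v)-25,.136,c).round(4) if mm.sum() else '')
```

```text
t 50.5 p [0.5051 0.1362 0.3418] rot [[0.005, 0.009, -1.0], [-0.538, 0.843, 0.005], [0.843, 0.538, 0.009]] F [-0.   0.4 -0.3] op 0.706 q [ 0.06 -0.13  1.8   0.01  1.46 -2.07]
red 312 325 139 177
grip [0.5038 0.1387 0.136 ] r 0.21151164066564457 (home .2115)
ring [ 0.5093 -0.034 ] 1165 1512 0.0356
0 (162, 73) bronze px 0 
1 (208, 221) bronze px 66 [0.6049 0.0695 0.136 ]
2 (74, 244) bronze px 11 [ 0.7242 -0.0383  0.136 ]
3 (9, 103) bronze px 70 [ 0.601  -0.1441  0.136 ]
```

The bolt grip is back at its home radius (211.5 mm both times) and the front ring is empty at station 0. Handing in.

```bash
python3 -c "
from plant import ctrl
print(ctrl.sign_off())"
```

```text
the job is handed in; nothing more can be done
None
```

I loaded all three white pinions, with two clockwise handwheel turns after each, then pushed the index bolt home and handed the job in at about 50.5 s. The hand-in reports no verdict.

**Last checks**
- **Bolt:** its grip is back at 211.5 mm from the disc's axis, the same as before I drew it. The last push met a stop at about 18 N.
- **Table:** the front nest is empty. Its ring measures about 1 mm from its first measured position.
- **Pinions:** pictures showed one pinion at each of stations 1, 2 and 3 before the bolt went home. I saw no knocked pinion and no grip slip.
- **Bystanders:** the last picture taken from above, after the second indexing, showed the gear, bushing and collar in place. I did not measure them again.
- **Arm:** it was about 0.34 m up, touching nothing.

**What failed or disagreed**
- **Fingertips:** they sit about 33 mm further back than the stated 25 mm ahead of the TCP. My first grasp therefore closed on top of a pinion, and I corrected the offset with a gentle touch on the mat.
- **Pinion centres under the guard:** the last colour check, after locking, was too crude to confirm them. The yellow edge and the clear plate got in the way; it read stations 1 and 3 about 15–20 mm off in x and station 2 about 6 mm. I relied on the earlier pictures and the nest fit.

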